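# Close the culture chambers after imaging

## Robot

A 6-joint arm with a two-finger parallel gripper is mounted at the origin on the work surface. World frame = base frame: x ahead of the robot, y to its left, z up, the work surface at z = 0. Lengths are in mm, angles in degrees, forces in N, time in s.
With the tool pointing down it reaches from about 350 to 850 mm from the base axis. Payload 8.1 kg.
Tool frame: the origin (TCP) lies on the centre line of the jaws, within the pads' length; the fingertips stand 14 mm ahead of it and the grasp point (between the pads) lies 5 mm behind it; z points along the fingers, y is the line along which they close (so a half turn about z gives the same grasp; the last joint's range is limited). The gripper opens to 85 mm and grips with 20 to 120 N. Pads are 22 mm wide; open, the fingers measure 114 mm over their backs; the gripper's body (76 mm by 85 mm) begins 54 mm behind the grasp point. The pads swing forward as they close: fully open they stand 13 mm farther back than shut.
Start: joints at [62.659, 7.471, 85.268, -0, 87.261, -4.893], TCP at [229.091, 554.547, 245.292] pointing down, gripper open.
Joint ranges: [-169.43, 169.43], [-51.17, 129.36], [1.28, 143.12], [-76.62, 256.62], [0, 156.53], [-152.29, 152.29]. Speed limits (degrees/s): [136.94, 136.94, 159.86, 180, 180, 180].

## Interface

Orientations are given as [roll, pitch, yaw] about the fixed x, y, z axes, in that order (R = Rz(yaw) Ry(pitch) Rx(roll)).
In Python, from bench import sense, snapshot, camera_info, hand_in gives the robot as it stands. The module is installed in compiled form; this text tells all that it offers.
- The arm moves only by the tool apply_moves, never from a script. Its argument "deltas" is a list of rows, each a list of 7 numbers: the shift along the tool's x, y, z scaled (see below), then the turn, a rotation vector about the tool's x, y, z scaled (see below), then the opening, from 0 (shut) to 1 (fully open). In form: [[dx, dy, dz, ax, ay, az, claw], ...]. A call has 1 to 8 rows; each row shifts and turns the commanded pose from where the row before left it, along the tool's axes as they then stand; what a row does not reach is not made up. The controller multiplies each number of a shift by 0.03 m and each number of a turn by 0.08 rad. A row lasts 1/8 s, in which the tool goes at most 62.5 mm and 10.7 degrees, less where a joint would pass 70% of its speed; a pose out of reach is approached as far as the arm can. A call with a number of a shift or a turn outside -1 to 1 is refused whole. A call with a gripper value outside its range is refused whole. The fingers move at their own pace and stop on an object; "grip_force" is the grip in N (left out, the last holds). Time passes only in rows, so rows that do not move let the fingers close. It gives the time, the measured TCP pose, the force, the opening and the grip force at its end, in the units of the state.
- sense(): the state, without advancing time (a new reading comes with each control period).
- snapshot(name): name is "scene" or "top" or "wrist"; returns the picture (480x640x3 uint8, red, green, blue); there is no depth.
- camera_info(name): a dict with "vertical_fov" (degrees; the focal length in pixels is half the picture's height over the tangent of half this angle, whatever the lens; pixels are square), "cx", "cy" (the principal point, pixels), "k1" (the pictures are not rectified: a ray, as slopes to the right and down, at radius r is drawn at 1 + k1 r^2 times it, then the intrinsics apply), "origin" and "rotation" of the camera in the world; the wrist camera has in their place "tool_from_camera" (4x4, takes a point from camera to tool coordinates, whose origin is the TCP and whose axes are the flange's). Camera axes: x right, y up, looking along -z (the intrinsics and any distortion apply to the point x, -y, -z); pixel columns grow to the right and rows downward; lengths in mm; the calibration is good to about 2 mm. A picture is of the moment at which its call begins: read the wrist's pose just before it. camera_info takes no time and is no camera call.
- hand_in(): hands the job in; it is judged then, once.
The state is a dict: "time": time; "joint_pos": joint angles; "qd": joint speeds; "joint_efforts": joint torques, N m; "tool_pos": TCP position; "tcp_rot": TCP orientation; "ft_force": force on the tool from outside, world axes, zero at the start; "wrist_torque": the same for the moment, N m; "finger_gap": finger opening in mm; "grip_force": force on a finger pad.
Only numpy, scipy, OpenCV 4.12 (cv2) and the standard library are available. Lean on these libraries where they do the work, as an engineer would, in place of code of your own. Each camera call takes 0.05 s, during which the arm holds its last target. There are 200 camera calls.

## Task

Shut down the warmed culture chambers: first pull the power plug up out of its socket and leave it in the station's tray. Then set a cover down on every open chamber, its upright tab beside the chamber's tab and seated level on the rim, and clip one sprung clamp from the rail over each pair of tabs so that it pinches cover and chamber together. Do not knock over or push away the beaker or the tip box; spare covers and clamps may stay where they are.

Things in the scene. Friction and masses are not known exactly. Their poses are not given: they have to be found in the camera images.
- chamber1: open square culture chamber, heavy (2.5 kg), stays put; white 4 mm walls on a black foot, 84 x 84 mm outside, 76 x 76 mm inside, rim 44 mm above the table, floor at 14 mm; origin at the centre of its underside on the table, z up. An upright aluminium tab (4 mm thick, x from +42 to +46 mm, 70 mm long along y) stands on its +x side, top 77 mm above the table. May be absent
- chamber2: a chamber exactly like chamber1; may be absent (two or three of the three are present)
- chamber3: a chamber exactly like chamber1; may be absent (two or three of the three are present)
- cover1: loose aluminium cover, z up; origin amid the underside of its 5 mm plate (x -42 to +38, y +-42 mm). Skirt under it, 70 mm square, 8 mm deep, goes inside a chamber's walls with 3 mm play; on the table it stands on the skirt, origin 8 mm up. Black grip bar 32 mm long in x, 16 mm wide in y, centred at x = -2 mm, 5 to 30 mm above origin. Upright tab, x +34 to +38 mm, 70 mm long in y, up to 33 mm
- cover2: a cover exactly like cover1. Seated on a chamber, the axes of cover and chamber coincide, the cover's origin is 44 mm above the table, and the tabs of cover and chamber stand face to face 4 mm apart (1 to 7 mm with the play), their tops level at 77 mm; outer faces of the pair at x = +34 and +46 mm
- cover3: a cover exactly like cover1; any cover fits any chamber
- clamp1: sprung steel clamp like a big bulldog clip, jaws down, handles up, 44 mm wide, 88 mm tall; origin on the hinge, y along the hinge and the edge it grips, jaws open along x, z up. Jaws reach 42 mm below the origin; throat free up to 8 mm below it. Two handle plates 32 mm wide in y, up to 44 mm above the origin, 43 mm apart at the top at rest; squeezed fully (15 N) they are parallel, 24 mm over all
- clamp1_jaw (a joint): opening angle of clamp1: -0.2 shut empty, 0 gripping 9 mm with parallel jaws (about 0.08 on 12 mm), 0.45 squeezed fully open
- clamp2: a clamp exactly like clamp1. Squeezed fully, the jaws stand 28 mm apart at the tips and 18 mm apart 20 mm below the origin. The pose is that of the +x half, which leans about 0.22 rad about y while squeezed. On the rail, and well placed on the tabs, the origin is 22 mm above the top of the gripped edge (82 mm above the table on the rail)
- clamp2_jaw (a joint): opening angle of clamp2: -0.2 shut empty, 0 gripping 9 mm with parallel jaws (about 0.08 on 12 mm), 0.45 squeezed fully open
- clamp3: a clamp exactly like clamp1; any clamp fits any chamber, either way round
- clamp3_jaw (a joint): opening angle of clamp3: -0.2 shut empty, 0 gripping 9 mm with parallel jaws (about 0.08 on 12 mm), 0.45 squeezed fully open
- rail: fixed clamp rail: black base 200 x 66 x 12 mm with an upright aluminium fin 9 mm thick along x, top 60 mm above the table, at one side of the table; the clamps sit on it 62 mm apart. Origin at the centre of the underside
- plug: power plug standing in the socket: black ribbed grip block 22 mm (x) by 36 mm (y) by 40 mm tall over a square steel pin 16 mm wide and 26 mm long; origin at the centre of the block's underside (where block meets pin), z up. Pull straight up, about 10 N against a sprung detent; the pin is clear after 28 mm
- socket (a point): centre of the socket's mouth, on top of a 60 x 60 mm grey block, 48 mm above the table, on the white power station (220 x 90 mm) at the other side of the table; axes as the station, x along its length
- tray (a point): centre of the floor of the power station's parking tray, inside 116 x 82 mm (x by y), floor 6 mm above the table, walls 22 mm high; axes as the station; 118 mm from the socket along -x
- beaker: open glass beaker, 68 mm across, 75 mm tall, bystander; origin at the centre of its underside
- tipbox: closed grey pipette-tip box, 76 x 56 mm, 56 mm tall, bystander; origin at the centre of its underside
There are look-alikes about, which are no part of the job. What is shaped like the chamber1 but blue is not meant.

How it is judged (in metres and radians):
On the way:
1. the plug is out of the socket and lies in the parking tray (x of plug in the frame of tray between -0.06 and 0.06 m and y of plug in the frame of tray between -0.045 and 0.045 m and z of plug in the frame of tray between -0.005 and 0.06 m and linear speed of plug below 0.02 m/s), for 0.2 s.
At the end, for the whole second after the job is handed in: Each chamber present has a cover level on its rim (within 7 mm, 3.5 mm in height, 0.07 rad) and a clamp at rest astride both tabs (hinge within 12 mm across, 32 mm along; jaws 5 to 34 mm past the tab tops) pressing on cover and chamber; plug at rest in the tray; all released (all of step 1 and (((x of cover1 in the frame of chamber1 between -0.007 and 0.007 m and y of cover1 in the frame of chamber1 between -0.007 and 0.007 m and z of cover1 in the frame of chamber1 between 0.0405 and 0.0475 m and angle between the z axis of cover1 and the z axis of chamber1, either way round below 0.07 rad and angle between the y axis of cover1 and the y axis of chamber1, either way round below 0.2 rad) and ((x of clamp1 in the frame of chamber1 between 0.028 and 0.053 m and y of clamp1 in the frame of chamber1 between -0.032 and 0.032 m and z of clamp1 in the frame of chamber1 between 0.085 and 0.114 m and value of joint clamp1_jaw between -0.08 and 0.2 rad and contact force between clamp1 and cover1 above 0.5 N and contact force between clamp1 and chamber1 above 0.5 N) or (x of clamp2 in the frame of chamber1 between 0.028 and 0.053 m and y of clamp2 in the frame of chamber1 between -0.032 and 0.032 m and z of clamp2 in the frame of chamber1 between 0.085 and 0.114 m and value of joint clamp2_jaw between -0.08 and 0.2 rad and contact force between clamp2 and cover1 above 0.5 N and contact force between clamp2 and chamber1 above 0.5 N) or (x of clamp3 in the frame of chamber1 between 0.028 and 0.053 m and y of clamp3 in the frame of chamber1 between -0.032 and 0.032 m and z of clamp3 in the frame of chamber1 between 0.085 and 0.114 m and value of joint clamp3_jaw between -0.08 and 0.2 rad and contact force between clamp3 and cover1 above 0.5 N and contact force between clamp3 and chamber1 above 0.5 N))) or ((x of cover2 in the frame of chamber1 between -0.007 and 0.007 m and y of cover2 in the frame of chamber1 between -0.007 and 0.007 m and z of cover2 in the frame of chamber1 between 0.0405 and 0.0475 m and angle between the z axis of cover2 and the z axis of chamber1, either way round below 0.07 rad and angle between the y axis of cover2 and the y axis of chamber1, either way round below 0.2 rad) and ((x of clamp1 in the frame of chamber1 between 0.028 and 0.053 m and y of clamp1 in the frame of chamber1 between -0.032 and 0.032 m and z of clamp1 in the frame of chamber1 between 0.085 and 0.114 m and value of joint clamp1_jaw between -0.08 and 0.2 rad and contact force between clamp1 and cover2 above 0.5 N and contact force between clamp1 and chamber1 above 0.5 N) or (x of clamp2 in the frame of chamber1 between 0.028 and 0.053 m and y of clamp2 in the frame of chamber1 between -0.032 and 0.032 m and z of clamp2 in the frame of chamber1 between 0.085 and 0.114 m and value of joint clamp2_jaw between -0.08 and 0.2 rad and contact force between clamp2 and cover2 above 0.5 N and contact force between clamp2 and chamber1 above 0.5 N) or (x of clamp3 in the frame of chamber1 between 0.028 and 0.053 m and y of clamp3 in the frame of chamber1 between -0.032 and 0.032 m and z of clamp3 in the frame of chamber1 between 0.085 and 0.114 m and value of joint clamp3_jaw between -0.08 and 0.2 rad and contact force between clamp3 and cover2 above 0.5 N and contact force between clamp3 and chamber1 above 0.5 N))) or ((x of cover3 in the frame of chamber1 between -0.007 and 0.007 m and y of cover3 in the frame of chamber1 between -0.007 and 0.007 m and z of cover3 in the frame of chamber1 between 0.0405 and 0.0475 m and angle between the z axis of cover3 and the z axis of chamber1, either way round below 0.07 rad and angle between the y axis of cover3 and the y axis of chamber1, either way round below 0.2 rad) and ((x of clamp1 in the frame of chamber1 between 0.028 and 0.053 m and y of clamp1 in the frame of chamber1 between -0.032 and 0.032 m and z of clamp1 in the frame of chamber1 between 0.085 and 0.114 m and value of joint clamp1_jaw between -0.08 and 0.2 rad and contact force between clamp1 and cover3 above 0.5 N and contact force between clamp1 and chamber1 above 0.5 N) or (x of clamp2 in the frame of chamber1 between 0.028 and 0.053 m and y of clamp2 in the frame of chamber1 between -0.032 and 0.032 m and z of clamp2 in the frame of chamber1 between 0.085 and 0.114 m and value of joint clamp2_jaw between -0.08 and 0.2 rad and contact force between clamp2 and cover3 above 0.5 N and contact force between clamp2 and chamber1 above 0.5 N) or (x of clamp3 in the frame of chamber1 between 0.028 and 0.053 m and y of clamp3 in the frame of chamber1 between -0.032 and 0.032 m and z of clamp3 in the frame of chamber1 between 0.085 and 0.114 m and value of joint clamp3_jaw between -0.08 and 0.2 rad and contact force between clamp3 and cover3 above 0.5 N and contact force between clamp3 and chamber1 above 0.5 N)))) and (((x of cover1 in the frame of chamber2 between -0.007 and 0.007 m and y of cover1 in the frame of chamber2 between -0.007 and 0.007 m and z of cover1 in the frame of chamber2 between 0.0405 and 0.0475 m and angle between the z axis of cover1 and the z axis of chamber2, either way round below 0.07 rad and angle between the y axis of cover1 and the y axis of chamber2, either way round below 0.2 rad) and ((x of clamp1 in the frame of chamber2 between 0.028 and 0.053 m and y of clamp1 in the frame of chamber2 between -0.032 and 0.032 m and z of clamp1 in the frame of chamber2 between 0.085 and 0.114 m and value of joint clamp1_jaw between -0.08 and 0.2 rad and contact force between clamp1 and cover1 above 0.5 N and contact force between clamp1 and chamber2 above 0.5 N) or (x of clamp2 in the frame of chamber2 between 0.028 and 0.053 m and y of clamp2 in the frame of chamber2 between -0.032 and 0.032 m and z of clamp2 in the frame of chamber2 between 0.085 and 0.114 m and value of joint clamp2_jaw between -0.08 and 0.2 rad and contact force between clamp2 and cover1 above 0.5 N and contact force between clamp2 and chamber2 above 0.5 N) or (x of clamp3 in the frame of chamber2 between 0.028 and 0.053 m and y of clamp3 in the frame of chamber2 between -0.032 and 0.032 m and z of clamp3 in the frame of chamber2 between 0.085 and 0.114 m and value of joint clamp3_jaw between -0.08 and 0.2 rad and contact force between clamp3 and cover1 above 0.5 N and contact force between clamp3 and chamber2 above 0.5 N))) or ((x of cover2 in the frame of chamber2 between -0.007 and 0.007 m and y of cover2 in the frame of chamber2 between -0.007 and 0.007 m and z of cover2 in the frame of chamber2 between 0.0405 and 0.0475 m and angle between the z axis of cover2 and the z axis of chamber2, either way round below 0.07 rad and angle between the y axis of cover2 and the y axis of chamber2, either way round below 0.2 rad) and ((x of clamp1 in the frame of chamber2 between 0.028 and 0.053 m and y of clamp1 in the frame of chamber2 between -0.032 and 0.032 m and z of clamp1 in the frame of chamber2 between 0.085 and 0.114 m and value of joint clamp1_jaw between -0.08 and 0.2 rad and contact force between clamp1 and cover2 above 0.5 N and contact force between clamp1 and chamber2 above 0.5 N) or (x of clamp2 in the frame of chamber2 between 0.028 and 0.053 m and y of clamp2 in the frame of chamber2 between -0.032 and 0.032 m and z of clamp2 in the frame of chamber2 between 0.085 and 0.114 m and value of joint clamp2_jaw between -0.08 and 0.2 rad and contact force between clamp2 and cover2 above 0.5 N and contact force between clamp2 and chamber2 above 0.5 N) or (x of clamp3 in the frame of chamber2 between 0.028 and 0.053 m and y of clamp3 in the frame of chamber2 between -0.032 and 0.032 m and z of clamp3 in the frame of chamber2 between 0.085 and 0.114 m and value of joint clamp3_jaw between -0.08 and 0.2 rad and contact force between clamp3 and cover2 above 0.5 N and contact force between clamp3 and chamber2 above 0.5 N))) or ((x of cover3 in the frame of chamber2 between -0.007 and 0.007 m and y of cover3 in the frame of chamber2 between -0.007 and 0.007 m and z of cover3 in the frame of chamber2 between 0.0405 and 0.0475 m and angle between the z axis of cover3 and the z axis of chamber2, either way round below 0.07 rad and angle between the y axis of cover3 and the y axis of chamber2, either way round below 0.2 rad) and ((x of clamp1 in the frame of chamber2 between 0.028 and 0.053 m and y of clamp1 in the frame of chamber2 between -0.032 and 0.032 m and z of clamp1 in the frame of chamber2 between 0.085 and 0.114 m and value of joint clamp1_jaw between -0.08 and 0.2 rad and contact force between clamp1 and cover3 above 0.5 N and contact force between clamp1 and chamber2 above 0.5 N) or (x of clamp2 in the frame of chamber2 between 0.028 and 0.053 m and y of clamp2 in the frame of chamber2 between -0.032 and 0.032 m and z of clamp2 in the frame of chamber2 between 0.085 and 0.114 m and value of joint clamp2_jaw between -0.08 and 0.2 rad and contact force between clamp2 and cover3 above 0.5 N and contact force between clamp2 and chamber2 above 0.5 N) or (x of clamp3 in the frame of chamber2 between 0.028 and 0.053 m and y of clamp3 in the frame of chamber2 between -0.032 and 0.032 m and z of clamp3 in the frame of chamber2 between 0.085 and 0.114 m and value of joint clamp3_jaw between -0.08 and 0.2 rad and contact force between clamp3 and cover3 above 0.5 N and contact force between clamp3 and chamber2 above 0.5 N)))) and (((x of cover1 in the frame of chamber3 between -0.007 and 0.007 m and y of cover1 in the frame of chamber3 between -0.007 and 0.007 m and z of cover1 in the frame of chamber3 between 0.0405 and 0.0475 m and angle between the z axis of cover1 and the z axis of chamber3, either way round below 0.07 rad and angle between the y axis of cover1 and the y axis of chamber3, either way round below 0.2 rad) and ((x of clamp1 in the frame of chamber3 between 0.028 and 0.053 m and y of clamp1 in the frame of chamber3 between -0.032 and 0.032 m and z of clamp1 in the frame of chamber3 between 0.085 and 0.114 m and value of joint clamp1_jaw between -0.08 and 0.2 rad and contact force between clamp1 and cover1 above 0.5 N and contact force between clamp1 and chamber3 above 0.5 N) or (x of clamp2 in the frame of chamber3 between 0.028 and 0.053 m and y of clamp2 in the frame of chamber3 between -0.032 and 0.032 m and z of clamp2 in the frame of chamber3 between 0.085 and 0.114 m and value of joint clamp2_jaw between -0.08 and 0.2 rad and contact force between clamp2 and cover1 above 0.5 N and contact force between clamp2 and chamber3 above 0.5 N) or (x of clamp3 in the frame of chamber3 between 0.028 and 0.053 m and y of clamp3 in the frame of chamber3 between -0.032 and 0.032 m and z of clamp3 in the frame of chamber3 between 0.085 and 0.114 m and value of joint clamp3_jaw between -0.08 and 0.2 rad and contact force between clamp3 and cover1 above 0.5 N and contact force between clamp3 and chamber3 above 0.5 N))) or ((x of cover2 in the frame of chamber3 between -0.007 and 0.007 m and y of cover2 in the frame of chamber3 between -0.007 and 0.007 m and z of cover2 in the frame of chamber3 between 0.0405 and 0.0475 m and angle between the z axis of cover2 and the z axis of chamber3, either way round below 0.07 rad and angle between the y axis of cover2 and the y axis of chamber3, either way round below 0.2 rad) and ((x of clamp1 in the frame of chamber3 between 0.028 and 0.053 m and y of clamp1 in the frame of chamber3 between -0.032 and 0.032 m and z of clamp1 in the frame of chamber3 between 0.085 and 0.114 m and value of joint clamp1_jaw between -0.08 and 0.2 rad and contact force between clamp1 and cover2 above 0.5 N and contact force between clamp1 and chamber3 above 0.5 N) or (x of clamp2 in the frame of chamber3 between 0.028 and 0.053 m and y of clamp2 in the frame of chamber3 between -0.032 and 0.032 m and z of clamp2 in the frame of chamber3 between 0.085 and 0.114 m and value of joint clamp2_jaw between -0.08 and 0.2 rad and contact force between clamp2 and cover2 above 0.5 N and contact force between clamp2 and chamber3 above 0.5 N) or (x of clamp3 in the frame of chamber3 between 0.028 and 0.053 m and y of clamp3 in the frame of chamber3 between -0.032 and 0.032 m and z of clamp3 in the frame of chamber3 between 0.085 and 0.114 m and value of joint clamp3_jaw between -0.08 and 0.2 rad and contact force between clamp3 and cover2 above 0.5 N and contact force between clamp3 and chamber3 above 0.5 N))) or ((x of cover3 in the frame of chamber3 between -0.007 and 0.007 m and y of cover3 in the frame of chamber3 between -0.007 and 0.007 m and z of cover3 in the frame of chamber3 between 0.0405 and 0.0475 m and angle between the z axis of cover3 and the z axis of chamber3, either way round below 0.07 rad and angle between the y axis of cover3 and the y axis of chamber3, either way round below 0.2 rad) and ((x of clamp1 in the frame of chamber3 between 0.028 and 0.053 m and y of clamp1 in the frame of chamber3 between -0.032 and 0.032 m and z of clamp1 in the frame of chamber3 between 0.085 and 0.114 m and value of joint clamp1_jaw between -0.08 and 0.2 rad and contact force between clamp1 and cover3 above 0.5 N and contact force between clamp1 and chamber3 above 0.5 N) or (x of clamp2 in the frame of chamber3 between 0.028 and 0.053 m and y of clamp2 in the frame of chamber3 between -0.032 and 0.032 m and z of clamp2 in the frame of chamber3 between 0.085 and 0.114 m and value of joint clamp2_jaw between -0.08 and 0.2 rad and contact force between clamp2 and cover3 above 0.5 N and contact force between clamp2 and chamber3 above 0.5 N) or (x of clamp3 in the frame of chamber3 between 0.028 and 0.053 m and y of clamp3 in the frame of chamber3 between -0.032 and 0.032 m and z of clamp3 in the frame of chamber3 between 0.085 and 0.114 m and value of joint clamp3_jaw between -0.08 and 0.2 rad and contact force between clamp3 and cover3 above 0.5 N and contact force between clamp3 and chamber3 above 0.5 N))))); the robot touches nothing.
It fails at once if a cover was set on a chamber while the plug was still in its socket (horizontal distance between plug and socket below 0.02 m and z of plug in the frame of socket below 0.01 m and ((horizontal distance between cover1 and chamber1 below 0.012 m and z of cover1 in the frame of chamber1 between 0.03 and 0.05 m) or (horizontal distance between cover1 and chamber2 below 0.012 m and z of cover1 in the frame of chamber2 between 0.03 and 0.05 m) or (horizontal distance between cover1 and chamber3 below 0.012 m and z of cover1 in the frame of chamber3 between 0.03 and 0.05 m) or (horizontal distance between cover2 and chamber1 below 0.012 m and z of cover2 in the frame of chamber1 between 0.03 and 0.05 m) or (horizontal distance between cover2 and chamber2 below 0.012 m and z of cover2 in the frame of chamber2 between 0.03 and 0.05 m) or (horizontal distance between cover2 and chamber3 below 0.012 m and z of cover2 in the frame of chamber3 between 0.03 and 0.05 m) or (horizontal distance between cover3 and chamber1 below 0.012 m and z of cover3 in the frame of chamber1 between 0.03 and 0.05 m) or (horizontal distance between cover3 and chamber2 below 0.012 m and z of cover3 in the frame of chamber2 between 0.03 and 0.05 m) or (horizontal distance between cover3 and chamber3 below 0.012 m and z of cover3 in the frame of chamber3 between 0.03 and 0.05 m))).
It fails at once if the beaker or the tip box was knocked over or pushed more than 60 mm away (angle between any of beaker, tipbox's own z axis and vertical above 0.6 rad or distance of any of beaker, tipbox from where it was at the start of the episode above 0.06 m).
Of chamber1, chamber2, chamber3 only 2 to 3 are there at a start; the rules pass over those that are not, and their reading is None.
At some moment in a run one of cover1, cover2, cover3 may be knocked a few centimetres aside while the robot is not near it.
It also fails if it takes over 210 s, if anything falls off the work surface, if the arm or the gripper's body presses on something with over 40 N, if the wrist force passes 120 N, or if a joint passes its speed limit or range.

## Working session

There is one attempt and no reset: what is moved stays moved. The work goes in short steps, Python scripts to look and compute and a tool call to move; the robot and the scene stay as the last step left them, time stands still between calls to the robot, and variables do not carry over. Pictures are saved under pics/ and viewed, at most 14 in all, crops included, and the job is handed in when it is done.

Besides the shell and the picture viewer there is one more tool, called after "Emit:" in YAML: its name, and indented under it one key for each argument. apply_moves: Moves the arm, as the interface text tells. Its arguments: {"type":"object","properties":{"deltas":{"type":"array"},"grip_force":{"type":"number"}},"required":["deltas"]}

```bash
mkdir -p pics
cat > h.py <<'E'
import numpy as np, cv2, json
from bench import sense, snapshot, camera_info, hand_in
from scipy.spatial.transform import Rotation as R
def pose():
    s=sense(); T=np.eye(4); T[:3,3]=s["tool_pos"]; T[:3,:3]=R.from_euler('xyz',s["tcp_rot"],degrees=True).as_matrix(); return T
def cam(name,T=None):
    c=camera_info(name)
    if name=="wrist":
        M=T@np.array(c["tool_from_camera"]); return c,M[:3,3],M[:3,:3]
    return c,np.array(c["origin"]),np.array(c["rotation"])
def rays(name,px,T=None):
    c,o,Rm=cam(name,T); f=240/np.tan(np.radians(c["vertical_fov"]/2))
    K=np.array([[f,0,c["cx"]],[0,f,c["cy"]],[0,0,1.]])
    u=cv2.undistortPoints(np.array(px,float).reshape(-1,1,2),K,np.array([c["k1"],0,0,0.])).reshape(-1,2)
    d=np.c_[u[:,0],-u[:,1],-np.ones(len(u))]@Rm.T
    return o,d
def onplane(name,px,z,T=None):
    o,d=rays(name,px,T); return o+d*((z-o[2])/d[:,2])[:,None]
def proj(name,P,T=None):
    c,o,Rm=cam(name,T); f=240/np.tan(np.radians(c["vertical_fov"]/2))
    q=(np.atleast_2d(P)-o)@Rm; s=np.c_[q[:,0]/-q[:,2],-q[:,1]/-q[:,2]]
    r2=(s**2).sum(1,keepdims=True); s=s*(1+c["k1"]*r2); return s*f+[c["cx"],c["cy"]]
def save(img,n): cv2.imwrite("pics/"+n,cv2.cvtColor(img,cv2.COLOR_RGB2BGR))
E
python3 - <<'E'
from h import *
for n in("scene","top"):
    i=snapshot(n); save(i,n+"0.png"); c=camera_info(n); print(n,c)
print(camera_info("wrist")); print(sense())
E
```

```text
scene {'vertical_fov': 48.59240018477715, 'cx': 318.96503598531274, 'cy': 240.4157220614011, 'k1': -0.161076417995174, 'origin': array([1240.05675911, -612.95238965,  813.26254691]), 'rotation': array([53.44691639,  1.07261286, 45.88214169])}
top {'vertical_fov': 57.52774836328995, 'cx': 314.4461076087841, 'cy': 240.25682626325607, 'k1': -0.08797507319760038, 'origin': array([ 378.16976933,   55.26454198, 1219.8991121 ]), 'rotation': array([  6.92705358,  -0.17244821, -90.73446403])}
{'vertical_fov': 64.40758467769356, 'cx': 322.1031972874621, 'cy': 240.39535762419501, 'k1': -0.03859274625676061, 'tool_from_camera': array([[-3.20417171e-04,  9.57383678e-01,  2.88818958e-01,
         7.31292217e+01],
       [ 9.99999692e-01,  5.13636382e-04, -5.93209038e-04,
         7.32565225e-01],
       [-7.16276575e-04,  2.88818679e-01, -9.57383548e-01,
        -1.27265403e+02],
       [ 0.00000000e+00,  0.00000000e+00,  0.00000000e+00,
         1.00000000e+00]])}
{'time': 0.1, 'joint_pos': array([ 6.26574277e+01,  7.51167309e+00,  8.53237034e+01, -8.57323672e-04,
        8.72616524e+01, -4.89448761e+00]), 'qd': array([ 0.0780945 , -0.10001573, -0.20371606, -0.01455506, -0.06093601,
        0.01276398]), 'joint_efforts': array([ 4.82683517e-04, -5.70952785e+01, -5.01942658e+01, -2.04263215e-04,
        8.24086368e-03,  5.08799769e-05]), 'tool_pos': array([228.88579291, 554.11101182, 244.33365107]), 'tcp_rot': array([-1.79903252e+02, -7.42545384e-03,  1.57551951e+02]), 'ft_force': array([-0.22603696, -0.33526399,  0.2806846 ]), 'wrist_torque': array([ 0.02085719,  0.03488849, -0.02063441]), 'grip_force': 0.0, 'finger_gap': 85.09867982261359}
```

View pics/top0.png

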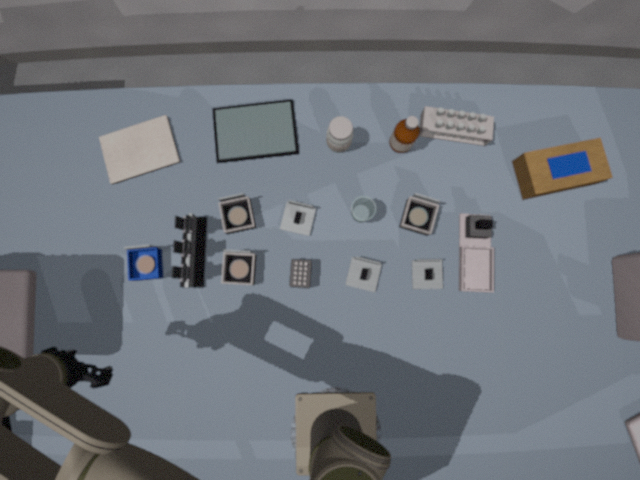

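View pics/scene0.png

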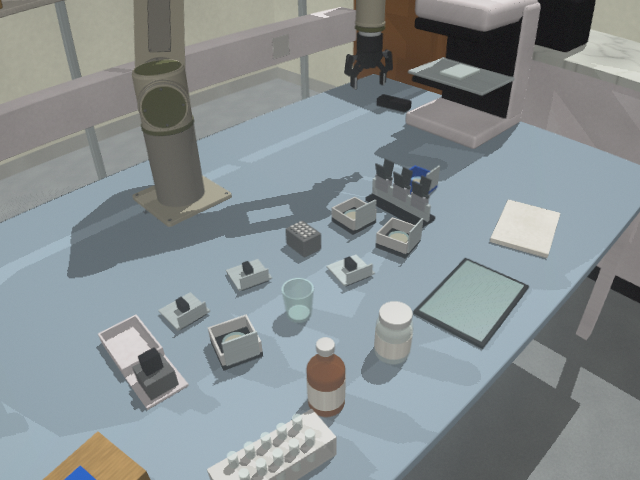

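Candidates in the top view:
- White chambers at (238,213), (239,267) and (420,214). The blue look-alike at (145,262) is excluded.
- Covers at (298,217), (364,273) and (428,274).
- Clamps on the rail at (185,222), (185,247) and (185,270).
- Plug at (481,226) with the tray at (477,268). The black object left of the rail is only a shadow.
- Beaker at (362,208) and tip box at (301,273).

Next is one close crop plus coarse positions.

```bash
sed -i 's/np.array(c\["rotation"\])/R.from_euler("xyz",c["rotation"],degrees=True).as_matrix()/' h.py
python3 - <<'E'
from h import *
for n,p,z in [("chA",(238,213),44),("chB",(239,267),44),("chC",(420,214),44),("cvA",(298,217),13),("cvB",(364,273),13),("cvC",(428,274),13),("rail1",(197,222),60),("rail2",(197,247),60),("rail3",(197,270),60),("plug",(481,226),88),("tray",(477,268),6),("beaker",(362,208),40),("tip",(301,273),56),("bottle",(405,132),60)]:
    print(n,onplane("top",[p],z).round()[0])
i=cv2.imread("pics/top0.png")
a=cv2.resize(i[185:295,120:320],None,fx=2.7,fy=2.7,interpolation=cv2.INTER_CUBIC);b=cv2.resize(i[185:295,320:520],None,fx=2.7,fy=2.7,interpolation=cv2.INTER_CUBIC)
cv2.imwrite("pics/crop0.png",np.vstack([a,b]))
E
```

```text
chA [599. 258.  44.]
chB [451. 254.  44.]
chC [ 590. -241.   44.]
cvA [591.  95.  13.]
cvB [432. -86.  13.]
cvC [ 426. -264.   13.]
rail1 [573. 367.  60.]
rail2 [505. 365.  60.]
rail3 [443. 364.  60.]
plug [ 548. -393.   88.]
tray [ 441. -407.    6.]
beaker [609. -82.  40.]
tip [432.  87.  56.]
bottle [ 819. -206.   60.]
```

View pics/crop0.png

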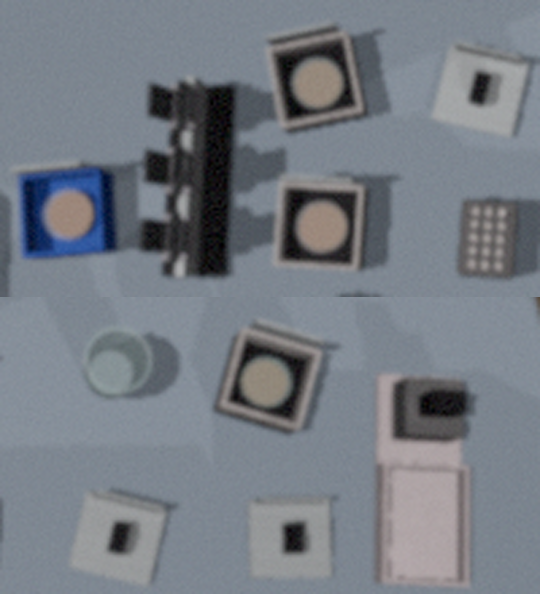

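The crop confirms three white chambers with their tabs on the far (+x) side and three covers with tabs also on the far side. The clamps stand on a rail running along world x, and the plug is at the far end of the station. Next is a planner that works in tool units.

```bash
cat > plan.py <<'E'
import sys; from h import *
# plan.py x y z yaw n : rows for straight move
def plan(x,y,z,yaw,n):
    T=pose(); y0=np.degrees(np.arctan2(T[1,0],T[0,0])); d=(np.array([x,y,z])-T[:3,3])/n
    dy=((yaw-y0+180)%360-180)/n
    print("from",T[:3,3].round(1),round(y0,2),"turn",round(dy*n,2))
    tilt=np.degrees(np.arcsin(np.clip(np.hypot(*T[:2,2]),0,1))); print("tilt",tilt.round(2))
    last=None
    for k in range(n):
        a=np.radians(y0+dy*k); c,s=np.cos(a),np.sin(a)
        t=np.array([c*d[0]+s*d[1], s*d[0]-c*d[1], -d[2]])/30
        r=[*t.round(3),0,0,round(-np.radians(dy)/.08,3)]
        if r!=last: print(k,r)
        last=r
plan(*map(float,sys.argv[1:5]),int(sys.argv[5]))
E
python3 plan.py 500 150 260 90 16
```

```text
from [228.9 554.1 244.3] 157.55 turn -67.55
tilt 0.1
0 [np.float64(-0.843), np.float64(-0.562), np.float64(-0.033), 0, 0, np.float64(0.921)]
1 [np.float64(-0.883), np.float64(-0.499), np.float64(-0.033), 0, 0, np.float64(0.921)]
2 [np.float64(-0.917), np.float64(-0.432), np.float64(-0.033), 0, 0, np.float64(0.921)]
3 [np.float64(-0.946), np.float64(-0.364), np.float64(-0.033), 0, 0, np.float64(0.921)]
4 [np.float64(-0.971), np.float64(-0.293), np.float64(-0.033), 0, 0, np.float64(0.921)]
5 [np.float64(-0.989), np.float64(-0.221), np.float64(-0.033), 0, 0, np.float64(0.921)]
6 [np.float64(-1.003), np.float64(-0.147), np.float64(-0.033), 0, 0, np.float64(0.921)]
7 [np.float64(-1.011), np.float64(-0.073), np.float64(-0.033), 0, 0, np.float64(0.921)]
8 [np.float64(-1.014), np.float64(0.001), np.float64(-0.033), 0, 0, np.float64(0.921)]
9 [np.float64(-1.011), np.float64(0.076), np.float64(-0.033), 0, 0, np.float64(0.921)]
10 [np.float64(-1.003), np.float64(0.15), np.float64(-0.033), 0, 0, np.float64(0.921)]
11 [np.float64(-0.989), np.float64(0.224), np.float64(-0.033), 0, 0, np.float64(0.921)]
12 [np.float64(-0.97), np.float64(0.296), np.float64(-0.033), 0, 0, np.float64(0.921)]
13 [np.float64(-0.945), np.float64(0.366), np.float64(-0.033), 0, 0, np.float64(0.921)]
14 [np.float64(-0.916), np.float64(0.435), np.float64(-0.033), 0, 0, np.float64(0.921)]
15 [np.float64(-0.881), np.float64(0.501), np.float64(-0.033), 0, 0, np.float64(0.921)]
```

Emit:
apply_moves:
  deltas:
    - [-0.84, -0.56, -0.03, 0, 0, 0.92, 1]
    - [-0.88, -0.5, -0.03, 0, 0, 0.92, 1]
    - [-0.92, -0.43, -0.03, 0, 0, 0.92, 1]
    - [-0.95, -0.36, -0.03, 0, 0, 0.92, 1]
    - [-0.97, -0.29, -0.03, 0, 0, 0.92, 1]
    - [-0.99, -0.22, -0.03, 0, 0, 0.92, 1]
    - [-1, -0.15, -0.03, 0, 0, 0.92, 1]
    - [-1, -0.07, -0.03, 0, 0, 0.92, 1]

```text
time: 1.1
tool_pos: [364.9, 352.1, 252.1]
tcp_rot: [-180.0, 0.0, 123.7]
ft_force: [0.7, -0.8, 0.7]
finger_gap: 85.4
grip_force: 0.0
```

Emit:
apply_moves:
  deltas:
    - [-1, 0, -0.03, 0, 0, 0.92, 1]
    - [-1, 0.08, -0.03, 0, 0, 0.92, 1]
    - [-1, 0.15, -0.03, 0, 0, 0.92, 1]
    - [-0.99, 0.22, -0.03, 0, 0, 0.92, 1]
    - [-0.97, 0.3, -0.03, 0, 0, 0.92, 1]
    - [-0.95, 0.37, -0.03, 0, 0, 0.92, 1]
    - [-0.92, 0.44, -0.03, 0, 0, 0.92, 1]
    - [-0.88, 0.5, -0.03, 0, 0, 0.92, 1]

```text
time: 2.1
tool_pos: [500.6, 150.8, 259.3]
tcp_rot: [-180.0, 0.0, 89.9]
ft_force: [-0.2, 0.5, -0.0]
finger_gap: 85.3
grip_force: 0.0
```

```bash
python3 - <<'E'
from h import *
T=pose(); np.save("T1.npy",T); i=snapshot("wrist"); save(i,"w1.png"); print(T.round(3))
E
python3 plan.py 525 -385 260 90 18|head -5
```

```text
[[ 1.00000e-03  1.00000e+00 -1.00000e-03  5.00568e+02]
 [ 1.00000e+00 -1.00000e-03 -0.00000e+00  1.50750e+02]
 [-0.00000e+00 -1.00000e-03 -1.00000e+00  2.59277e+02]
 [ 0.00000e+00  0.00000e+00  0.00000e+00  1.00000e+00]]
from [502.2 148.  259.3] 89.63 turn 0.37
tilt 0.12
0 [np.float64(-0.987), np.float64(0.049), np.float64(-0.001), 0, 0, np.float64(-0.004)]
1 [np.float64(-0.987), np.float64(0.048), np.float64(-0.001), 0, 0, np.float64(-0.004)]
4 [np.float64(-0.987), np.float64(0.047), np.float64(-0.001), 0, 0, np.float64(-0.004)]
```

View pics/w1.png

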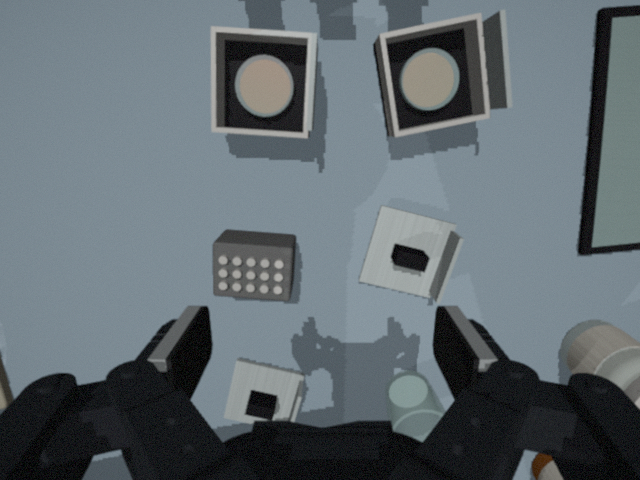

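The wrist view shows chamber B at (264,82), chamber A at (432,75) with its tab on the right (+x), cover A at (410,255), the tip box at (255,265) and cover B at (264,393). Now to the plug.

Emit:
apply_moves:
  deltas:
    - [-1, 0.08, 0, 0, 0, 0, 1]
    - [-1, 0.08, 0, 0, 0, 0, 1]
    - [-1, 0.08, 0, 0, 0, 0, 1]
    - [-1, 0.08, 0, 0, 0, 0, 1]
    - [-1, 0.08, 0, 0, 0, 0, 1]
    - [-1, 0.08, 0, 0, 0, 0, 1]
    - [-1, 0.08, 0, 0, 0, 0, 1]
    - [-1, 0.08, 0, 0, 0, 0, 1]

```text
time: 3.15
tool_pos: [519.6, -89.1, 259.2]
tcp_rot: [-180.0, -0.0, 90.1]
ft_force: [0.1, -0.5, -0.1]
finger_gap: 85.2
grip_force: 0.0
```

Emit:
apply_moves:
  deltas:
    - [-1, 0.08, 0, 0, 0, 0, 1]
    - [-1, 0.08, 0, 0, 0, 0, 1]
    - [-1, 0.08, 0, 0, 0, 0, 1]
    - [-1, 0.08, 0, 0, 0, 0, 1]
    - [-1, 0.08, 0, 0, 0, 0, 1]
    - [-1, 0.08, 0, 0, 0, 0, 1]
    - [-1, 0.08, 0, 0, 0, 0, 1]
    - [0, 0, 0, 0, 0, 0, 1]

```text
time: 4.15
tool_pos: [536.4, -299.8, 258.8]
tcp_rot: [-179.9, -0.0, 90.0]
ft_force: [0.5, -0.2, -0.6]
finger_gap: 85.2
grip_force: 0.0
```

Run:
```python
from h import *
T=pose(); np.save("T2.npy",T); i=snapshot("wrist"); save(i,"w2.png"); print(T.round(3))
```

```text
[[ 1.00000e-03  1.00000e+00 -1.00000e-03  5.36435e+02]
 [ 1.00000e+00 -1.00000e-03  0.00000e+00 -2.99766e+02]
 [ 0.00000e+00 -1.00000e-03 -1.00000e+00  2.58773e+02]
 [ 0.00000e+00  0.00000e+00  0.00000e+00  1.00000e+00]]
```

View pics/w2.png

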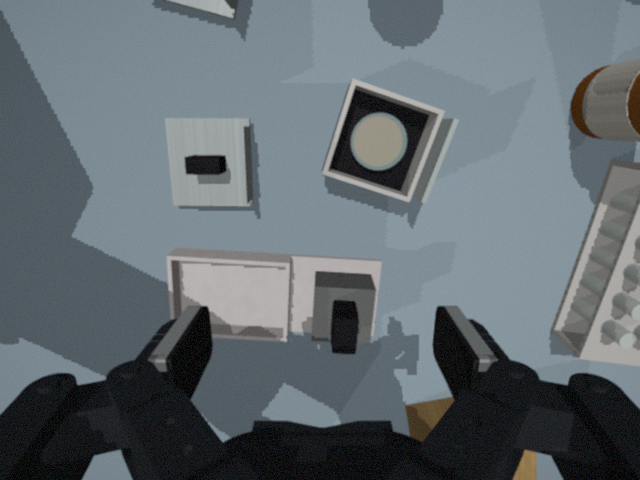

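The wrist view shows the plug's top at about (344,335) on its grey block, the tray at (230,295), cover C at (208,162) and chamber C at (380,143) with its tab on the right.

Run:
```python
from h import *
T=np.load("T2.npy"); i=cv2.imread("pics/w2.png"); g=i.max(2)
m=(g<40).astype(np.uint8); m[:,:312]=0; m[:,378:]=0; m[:285]=0; m[370:]=0
n,l,st,c=cv2.connectedComponentsWithStats(m); k=1+st[1:,4].argmax(); m=(l==k).astype(np.uint8); print(st[k])
for r in range(296,358,4):
    x=np.where(m[r])[0]; print(r,(x.min(),x.max()) if len(x) else None, i[r,344])
b=st[k][1]+st[k][3]-.5
P=onplane("wrist",[(331,b),(357,b),(344,b),(331,330),(357,330)],88,T); print(P.round(1))
print(onplane("wrist",[(168,252),(291,257)],28,T).round(1), onplane("wrist",[(291,257),(381,262)],6,T).round(1))
```

```text
[ 331  301   27   53 1242]
296 None [89 91 92]
300 None [61 61 59]
304 (np.int64(334), np.int64(354)) [12 10 15]
308 (np.int64(333), np.int64(355)) [27 23 23]
312 (np.int64(333), np.int64(356)) [20 17 19]
316 (np.int64(332), np.int64(357)) [16 14 21]
320 (np.int64(332), np.int64(357)) [31 28 21]
324 (np.int64(332), np.int64(356)) [31 29 29]
328 (np.int64(332), np.int64(357)) [30 26 24]
332 (np.int64(331), np.int64(356)) [34 33 34]
336 (np.int64(332), np.int64(355)) [18 23 28]
340 (np.int64(331), np.int64(355)) [23 16 14]
344 (np.int64(332), np.int64(355)) [24 16 14]
348 (np.int64(333), np.int64(354)) [20 17 20]
352 (np.int64(335), np.int64(354)) [22 17 22]
356 None [100  95  84]
[[ 544.9 -421.6   88. ]
 [ 568.3 -421.7   88. ]
 [ 556.6 -421.7   88. ]
 [ 544.7 -397.8   88. ]
 [ 567.6 -397.8   88. ]]
[[ 383.2 -345.3   28. ]
 [ 505.9 -350.6   28. ]] [[ 504.  -358.3    6. ]
 [ 599.3 -363.9    6. ]]
```

Emit:
apply_moves:
  deltas:
    - [-0.87, 0.16, 0, 0, 0, 0.14, 1]
    - [-0.87, 0.16, 0, 0, 0, 0.14, 1]
    - [-0.87, 0.16, 0, 0, 0, 0.14, 1]
    - [-0.87, 0.16, 0, 0, 0, 0.13, 1]
    - [0, 0, 1, 0, 0, 0, 1]
    - [0, 0, 1, 0, 0, 0, 1]
    - [0, 0, 1, 0, 0, 0, 1]
    - [0, 0, 0.3, 0, 0, 0, 1]

```text
time: 5.2
tool_pos: [553.6, -400.6, 157.7]
tcp_rot: [-179.8, -0.2, 87.6]
ft_force: [-0.3, 0.0, -0.0]
finger_gap: 85.6
grip_force: 0.0
```

```bash
python3 plan.py 556 -404 70 87.5 4
```

```text
from [ 553.6 -400.6  157.7] 87.62 turn -0.12
tilt 0.29
0 [np.float64(-0.027), np.float64(0.021), np.float64(0.731), 0, 0, np.float64(0.007)]
```

Emit:
apply_moves:
  deltas:
    - [-0.03, 0.02, 0.75, 0, 0, 0, 1]
    - [-0.03, 0.02, 0.75, 0, 0, 0, 1]
    - [0, 0.02, 0.75, 0, 0, 0, 1]
    - [0, 0, 0.7, 0, 0, 0, 0.6]
    - [0, 0, 0, 0, 0, 0, 0.1]
    - [0, 0, 0, 0, 0, 0, 0]
    - [0, 0, 0, 0, 0, 0, 0]
    - [0, 0, 0, 0, 0, 0, 0]
  grip_force: 70

```text
time: 6.2
tool_pos: [557.0, -405.5, 73.7]
tcp_rot: [179.9, 0.1, 87.6]
ft_force: [0.5, -0.3, 2.9]
finger_gap: 21.0
grip_force: 68.7
```

Emit:
apply_moves:
  deltas:
    - [0, 0, -0.3, 0, 0, 0, 0]
    - [0, 0, -0.4, 0, 0, 0, 0]
    - [0, 0, -0.5, 0, 0, 0, 0]
    - [0, 0, -0.7, 0, 0, 0, 0]
    - [0, 0, -0.7, 0, 0, 0, 0]
    - [0, 0, -0.4, 0, 0, 0, 0]
    - [0, 0, 0, 0, 0, 0, 0]
    - [0, 0, 0, 0, 0, 0, 0]

```text
time: 7.2
tool_pos: [555.9, -404.5, 161.3]
tcp_rot: [-179.9, -0.0, 87.6]
ft_force: [-0.6, -0.1, -1.0]
finger_gap: 20.7
grip_force: 69.8
```

```bash
python3 plan.py 440 -401 145 87.5 5
```

```text
from [ 555.9 -404.5  161.3] 87.56 turn -0.06
tilt 0.08
0 [np.float64(-0.01), np.float64(-0.773), np.float64(0.108), 0, 0, np.float64(0.003)]
```

Emit:
apply_moves:
  deltas:
    - [0, -0.77, 0, 0, 0, 0, 0]
    - [0, -0.77, 0, 0, 0, 0, 0]
    - [0, -0.77, 0, 0, 0, 0, 0]
    - [0, -0.77, 0, 0, 0, 0, 0]
    - [0, -0.77, 0.3, 0, 0, 0, 0]
    - [0, 0, 0.9, 0, 0, 0, 0]
    - [0, 0, 0.9, 0, 0, 0, 0]
    - [0, 0, 0.7, 0, 0, 0, 0]

```text
time: 8.2
tool_pos: [439.9, -399.0, 75.7]
tcp_rot: [-179.9, -0.1, 87.6]
ft_force: [0.5, -0.0, -1.5]
finger_gap: 20.8
grip_force: 69.8
```

Emit:
apply_moves:
  deltas:
    - [0, 0, 0.4, 0, 0, 0, 0]
    - [0, 0, 0.1, 0, 0, 0, 0]
    - [0, 0, 0, 0, 0, 0, 0.4]
    - [0, 0, 0, 0, 0, 0, 0.5]
    - [0, 0, -0.5, 0, 0, 0, 0.5]
    - [0, 0, -1, 0, 0, 0, 0.5]
    - [0, 0, -1, 0, 0, 0, 1]
    - [0, 0, -1, 0, 0, 0, 1]

```text
time: 9.2
tool_pos: [441.2, -400.2, 171.1]
tcp_rot: [179.9, 0.1, 87.6]
ft_force: [0.9, -0.8, -1.3]
finger_gap: 77.0
grip_force: 0.0
```

```bash
python3 - <<'E'
from h import *
for n in ("top",): save(snapshot(n),"top1.png")
i=cv2.imread("pics/top1.png"); cv2.imwrite("pics/c1.png",cv2.resize(i[190:310,380:520],None,fx=3,fy=3))
E
python3 plan.py 426 -264 230 180 20
```

```text
from [ 442.8 -401.9  176.1] 87.56 turn 92.44
tilt 0.49
0 [np.float64(0.228), np.float64(-0.038), np.float64(-0.09), 0, 0, np.float64(-1.008)]
1 [np.float64(0.231), np.float64(-0.019), np.float64(-0.09), 0, 0, np.float64(-1.008)]
2 [np.float64(0.232), np.float64(-0.001), np.float64(-0.09), 0, 0, np.float64(-1.008)]
3 [np.float64(0.231), np.float64(0.018), np.float64(-0.09), 0, 0, np.float64(-1.008)]
4 [np.float64(0.229), np.float64(0.037), np.float64(-0.09), 0, 0, np.float64(-1.008)]
5 [np.float64(0.225), np.float64(0.055), np.float64(-0.09), 0, 0, np.float64(-1.008)]
6 [np.float64(0.22), np.float64(0.073), np.float64(-0.09), 0, 0, np.float64(-1.008)]
7 [np.float64(0.213), np.float64(0.09), np.float64(-0.09), 0, 0, np.float64(-1.008)]
8 [np.float64(0.205), np.float64(0.107), np.float64(-0.09), 0, 0, np.float64(-1.008)]
9 [np.float64(0.196), np.float64(0.123), np.float64(-0.09), 0, 0, np.float64(-1.008)]
10 [np.float64(0.185), np.float64(0.139), np.float64(-0.09), 0, 0, np.float64(-1.008)]
11 [np.float64(0.174), np.float64(0.153), np.float64(-0.09), 0, 0, np.float64(-1.008)]
12 [np.float64(0.161), np.float64(0.167), np.float64(-0.09), 0, 0, np.float64(-1.008)]
13 [np.float64(0.147), np.float64(0.179), np.float64(-0.09), 0, 0, np.float64(-1.008)]
14 [np.float64(0.132), np.float64(0.19), np.float64(-0.09), 0, 0, np.float64(-1.008)]
15 [np.float64(0.116), np.float64(0.2), np.float64(-0.09), 0, 0, np.float64(-1.008)]
16 [np.float64(0.099), np.float64(0.209), np.float64(-0.09), 0, 0, np.float64(-1.008)]
17 [np.float64(0.082), np.float64(0.216), np.float64(-0.09), 0, 0, np.float64(-1.008)]
18 [np.float64(0.065), np.float64(0.222), np.float64(-0.09), 0, 0, np.float64(-1.008)]
19 [np.float64(0.046), np.float64(0.227), np.float64(-0.09), 0, 0, np.float64(-1.008)]
```

```bash
cat > meas.py <<'E'
from h import *
def quad(img,box,thr,lo=800,inv=False):
    x0,y0,x1,y1=box; g=cv2.GaussianBlur(img.min(2),(3,3),0); m=np.zeros(g.shape,np.uint8)
    s=g[y0:y1,x0:x1]; m[y0:y1,x0:x1]=((s<thr) if inv else (s>thr))*255
    cs=[c for c in cv2.findContours(m,cv2.RETR_EXTERNAL,cv2.CHAIN_APPROX_NONE)[0] if cv2.contourArea(c)>lo]
    return [(c,cv2.minAreaRect(c)) for c in cs]
E
python3 - <<'E'
from meas import *
T=np.load("T2.npy"); i=cv2.imread("pics/w2.png")
for box in [(150,100,262,220),(310,65,470,215)]:
    print(i[box[1]+5,box[0]+5], [ (r,cv2.contourArea(c)) for c,r in quad(i,box,150,200)])
print(i[200,180],i[140,150],i[143,247],i[83,360])
E
python3 plan.py 426 -264 200 0 16
```

```text
[148 138 125] [(((206.5, 161.5), (85.0, 81.0), 90.0), 6191.5)]
[158 148 133] [(((439.8360900878906, 160.43499755859375), (3.9266653060913086, 88.95098876953125), 21.630887985229492), 253.0), (((381.77587890625, 140.90435791015625), (98.07328796386719, 99.9885482788086), 19.536653518676758), 9169.5)]
[158 159 153] [150 141 127] [61 60 58] [180 184 185]
from [ 442.8 -401.9  176.1] 87.56 turn -87.56
tilt 0.49
0 [np.float64(0.286), np.float64(-0.047), np.float64(-0.05), 0, 0, np.float64(1.194)]
1 [np.float64(0.28), np.float64(-0.074), np.float64(-0.05), 0, 0, np.float64(1.194)]
2 [np.float64(0.271), np.float64(-0.101), np.float64(-0.05), 0, 0, np.float64(1.194)]
3 [np.float64(0.261), np.float64(-0.126), np.float64(-0.05), 0, 0, np.float64(1.194)]
4 [np.float64(0.247), np.float64(-0.15), np.float64(-0.05), 0, 0, np.float64(1.194)]
5 [np.float64(0.232), np.float64(-0.173), np.float64(-0.05), 0, 0, np.float64(1.194)]
6 [np.float64(0.214), np.float64(-0.194), np.float64(-0.05), 0, 0, np.float64(1.194)]
7 [np.float64(0.195), np.float64(-0.214), np.float64(-0.05), 0, 0, np.float64(1.194)]
8 [np.float64(0.173), np.float64(-0.232), np.float64(-0.05), 0, 0, np.float64(1.194)]
9 [np.float64(0.151), np.float64(-0.247), np.float64(-0.05), 0, 0, np.float64(1.194)]
10 [np.float64(0.126), np.float64(-0.26), np.float64(-0.05), 0, 0, np.float64(1.194)]
11 [np.float64(0.101), np.float64(-0.271), np.float64(-0.05), 0, 0, np.float64(1.194)]
12 [np.float64(0.075), np.float64(-0.28), np.float64(-0.05), 0, 0, np.float64(1.194)]
13 [np.float64(0.048), np.float64(-0.285), np.float64(-0.05), 0, 0, np.float64(1.194)]
14 [np.float64(0.02), np.float64(-0.289), np.float64(-0.05), 0, 0, np.float64(1.194)]
15 [np.float64(-0.007), np.float64(-0.289), np.float64(-0.05), 0, 0, np.float64(1.194)]
```

View pics/c1.png

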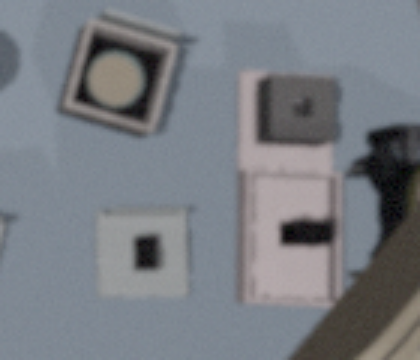

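The plug lies inside the tray at (307,232) in the crop and the socket hole is empty. Now I turn to view cover C.

Emit:
apply_moves:
  deltas:
    - [0.29, -0.05, 0, 0, 0, 1, 1]
    - [0.28, -0.07, -0.1, 0, 0, 1, 1]
    - [0.28, -0.1, -0.1, 0, 0, 1, 1]
    - [0.27, -0.12, -0.1, 0, 0, 1, 1]
    - [0.26, -0.14, -0.1, 0, 0, 1, 1]
    - [0.24, -0.16, -0.1, 0, 0, 1, 1]
    - [0.22, -0.18, -0.1, 0, 0, 1, 1]
    - [0.2, -0.2, -0.1, 0, 0, 1, 1]

```text
time: 10.25
tool_pos: [431.2, -330.8, 190.7]
tcp_rot: [179.9, 0.0, 50.7]
ft_force: [0.3, 0.0, 0.4]
finger_gap: 85.5
grip_force: 0.0
```

Emit:
apply_moves:
  deltas:
    - [0.19, -0.22, -0.1, 0, 0, 1, 1]
    - [0.18, -0.23, 0, 0, 0, 1, 1]
    - [0.16, -0.25, 0, 0, 0, 1, 1]
    - [0.13, -0.26, 0, 0, 0, 1, 1]
    - [0.1, -0.27, 0, 0, 0, 1, 1]
    - [0.08, -0.28, 0, 0, 0, 1, 1]
    - [0.05, -0.28, 0, 0, 0, 1, 1]
    - [0.02, -0.29, 0, 0, 0, 1, 1]

```text
time: 11.25
tool_pos: [417.6, -262.4, 193.6]
tcp_rot: [179.9, -0.1, 14.1]
ft_force: [0.8, 0.5, -0.0]
finger_gap: 85.6
grip_force: 0.0
```

Emit:
apply_moves:
  deltas:
    - [0, 0, 0, 0, 0, 1, 1]
    - [0, 0, 0, 0, 0, 1, 1]
    - [0, 0, 0, 0, 0, 1, 1]
    - [0, 0, 0, 0, 0, 0.1, 1]
    - [0, 0, 0, 0, 0, 0, 1]

```text
time: 11.88
tool_pos: [417.5, -262.6, 192.9]
tcp_rot: [180.0, -0.0, 0.1]
ft_force: [-0.7, -0.0, 0.1]
finger_gap: 85.3
grip_force: 0.0
```

Run:
```python
from h import *
T=pose(); np.save("T3.npy",T); i=snapshot("wrist"); save(i,"w3.png"); print(T.round(3)); print(sense()["joint_pos"].round(1))
print(onplane("wrist",[(206.5,161.5)],13,np.load("T2.npy")).round(1))
```

```text
[[ 1.00000e+00  2.00000e-03  1.00000e-03  4.17463e+02]
 [ 2.00000e-03 -1.00000e+00 -1.00000e-03 -2.62616e+02]
 [ 1.00000e-03  1.00000e-03 -1.00000e+00  1.92908e+02]
 [ 0.00000e+00  0.00000e+00  0.00000e+00  1.00000e+00]]
[-38.1  -7.6 105.8  -0.   81.7  51.8]
[[ 423.5 -258.1   13. ]]
```

View pics/w3.png

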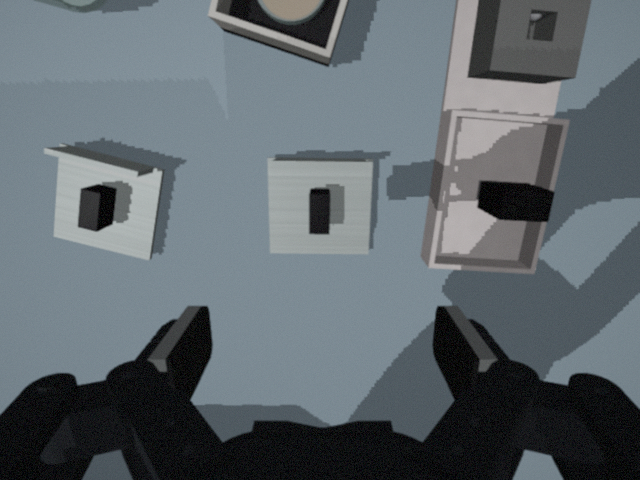

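The wrist view shows the plug standing in the tray at (515,200). Cover C is at (320,205) with its tab at row 158, and cover B is at (107,200).

```bash
cat > meas.py <<'E'
from h import *
def blob(img,near,lo=110):  # img BGR; grey-white blob nearest pixel
    b=cv2.GaussianBlur(img,(3,3),0).astype(float); m=(((b[...,0]-b[...,2])<0.09*b[...,0])&(b[...,1]>lo)).astype(np.uint8)
    m=cv2.morphologyEx(m,cv2.MORPH_OPEN,np.ones((3,3)))
    cs=[c for c in cv2.findContours(m,cv2.RETR_EXTERNAL,cv2.CHAIN_APPROX_NONE)[0] if cv2.contourArea(c)>1500]
    return min(cs,key=lambda c:np.hypot(*(np.mean(c[:,0],0)-near)))
def measure(img,name,near,z,T,yaw0,half=42,xn=-42,lo=110):
    """fit sides (y=+-half) and near edge (x=xn) of a part with rough yaw0; origin & yaw"""
    c=blob(img,near,lo)[:,0]; P=onplane(name,c,z,T)[:,:2]; yaw=np.radians(yaw0)
    for _ in range(4):
        ax=np.array([np.cos(yaw),np.sin(yaw)]); ay=np.array([-ax[1],ax[0]])
        u,v=P@ax,P@ay; u0=np.percentile(u,1)
        mid=(u>u0+8)&(u<u0+62); vm=(v.min()+v.max())/2
        def line(s,t): # fit t = a+b s robustly
            k=np.ones(len(s),bool)
            for _ in range(5):
                b,a=np.polyfit(s[k],t[k],1); r=np.abs(t-a-b*s); k=r<max(1.2,2*np.median(r[k]))
            return a,b
        L=mid&(v>vm);Rr=mid&(v<vm)
        # outermost
        L&=v>np.percentile(v[L],50)-4; Rr&=v<np.percentile(v[Rr],50)+4
        aL,bL=line(u[L],v[L]); aR,bR=line(u[Rr],v[Rr])
        N=(np.abs(v-vm)<34)&(u<u0+6); aN,bN=line(v[N],u[N])
        d=(bL+bR-bN*1)/3 ; yaw+=np.arctan(d)
    um=u0+42; vL=aL+bL*um; vR=aR+bR*um; vc=(vL+vR)/2; uN=aN+bN*vc
    o=ax*(uN-xn)+ay*vc
    print(f"{name} origin {o.round(1)} yaw {np.degrees(yaw):.2f} width {vL-vR:.1f} slopes {bL:.3f} {bR:.3f} {bN:.3f}")
    return o,np.degrees(yaw)
E
python3 - <<'E'
from meas import *
T=np.load("T3.npy"); i=cv2.imread("pics/w3.png")
o,y=measure(i,"wrist",(320,205),13,T,0)
m=(i.max(2)<60).astype(np.uint8); m[:,:295]=0;m[:,345:]=0;m[:175]=0;m[245:]=0
xs=cv2.boundingRect(m); print(xs)
print("bar top pixels pred", proj("wrist",[[o[0]-18,o[1],38],[o[0]+14,o[1],38],[o[0]-2,o[1]+8,38],[o[0]-2,o[1]-8,38]],T).round(1))
T2=np.load("T2.npy"); i=cv2.imread("pics/w2.png")
measure(i,"wrist",(206,161),13,T2,0); measure(i,"wrist",(381,141),44,T2,-19)
E
```

```text
wrist origin [ 430.2 -259.8] yaw -0.45 width 83.3 slopes 0.004 -0.004 0.001
(310, 189, 20, 45)
bar top pixels pred [[319.2 233.6]
 [319.1 192.3]
 [308.6 213.3]
 [329.7 213.3]]
wrist origin [ 428.8 -259.3] yaw -0.47 width 83.2 slopes -0.001 0.005 0.005
wrist origin [ 587.  -239.3] yaw -17.90 width 84.2 slopes -0.001 -0.001 -0.002
```

Emit:
apply_moves:
  deltas:
    - [0.18, -0.05, 0.6, 0, 0, 0.12, 1]
    - [0.17, -0.05, 0.9, 0, 0, 0, 0.6]
    - [0, 0, 1, 0, 0, 0, 0.5]
    - [0, 0, 1, 0, 0, 0, 0.5]
    - [0, 0, 1, 0, 0, 0, 0.5]
    - [0, 0, 0.6, 0, 0, 0, 0.5]
    - [0, 0, 0.3, 0, 0, 0, 0.5]
    - [0, 0, 0, 0, 0, 0, 0.5]
  grip_force: 60

```text
time: 12.92
tool_pos: [427.7, -259.4, 29.9]
tcp_rot: [-180.0, 0.0, -0.5]
ft_force: [-0.2, 0.2, 0.6]
finger_gap: 42.3
grip_force: 0.0
```

Emit:
apply_moves:
  deltas:
    - [0, 0, 0, 0, 0, 0, 0]
    - [0, 0, 0, 0, 0, 0, 0]
    - [0, 0, 0, 0, 0, 0, 0]
    - [0, 0, -0.2, 0, 0, 0, 0]
    - [0, 0, -0.8, 0, 0, 0, 0]
    - [0, 0, -1, 0, 0, 0, 0]
    - [0, 0, -1, 0, 0, 0, 0]
    - [0, 0, -1, 0, 0, 0, 0]

```text
time: 13.92
tool_pos: [427.5, -259.3, 151.2]
tcp_rot: [-180.0, 0.0, -0.5]
ft_force: [-0.2, -0.3, -1.3]
finger_gap: 14.7
grip_force: 58.6
```

```bash
python3 plan.py 492 -208.5 155 -18 5
```

```text
from [ 427.5 -259.3  151.2] -0.54 turn -17.46
tilt 0.01
0 [np.float64(0.427), np.float64(-0.343), np.float64(-0.025), 0, 0, np.float64(0.762)]
1 [np.float64(0.405), np.float64(-0.368), np.float64(-0.025), 0, 0, np.float64(0.762)]
2 [np.float64(0.382), np.float64(-0.392), np.float64(-0.025), 0, 0, np.float64(0.762)]
3 [np.float64(0.357), np.float64(-0.415), np.float64(-0.025), 0, 0, np.float64(0.762)]
4 [np.float64(0.331), np.float64(-0.436), np.float64(-0.025), 0, 0, np.float64(0.762)]
```

Emit:
apply_moves:
  deltas:
    - [0.43, -0.34, -0.03, 0, 0, 0.76, 0]
    - [0.4, -0.37, -0.03, 0, 0, 0.76, 0]
    - [0.38, -0.39, -0.03, 0, 0, 0.76, 0]
    - [0.36, -0.42, -0.03, 0, 0, 0.76, 0]
    - [0.33, -0.44, -0.03, 0, 0, 0.77, 0]
    - [0, 0, 0, 0, 0, 0, 0]
    - [0, 0, 0, 0, 0, 0, 0]

```text
time: 14.8
tool_pos: [491.7, -208.7, 154.5]
tcp_rot: [180.0, 0.0, -17.9]
ft_force: [0.8, -0.0, -1.2]
finger_gap: 14.7
grip_force: 58.7
```

Run:
```python
from meas import *
T=pose(); np.save("T4.npy",T); i=snapshot("wrist"); save(i,"w4.png"); print(T.round(3))
p=proj("wrist",[[587,-239.3,44]],T)[0]; print(p)
i=cv2.imread("pics/w4.png"); measure(i,"wrist",p,44,T,-18)
```

```text
[[ 9.52000e-01 -3.08000e-01 -1.00000e-03  4.91712e+02]
 [-3.08000e-01 -9.52000e-01 -0.00000e+00 -2.08652e+02]
 [-1.00000e-03  0.00000e+00 -1.00000e+00  1.54539e+02]
 [ 0.00000e+00  0.00000e+00  0.00000e+00  1.00000e+00]]
[323.26968589  79.44835726]
wrist origin [ 589.2 -239.5] yaw -17.71 width 84.0 slopes -0.004 -0.002 -0.006
```

View pics/w4.png

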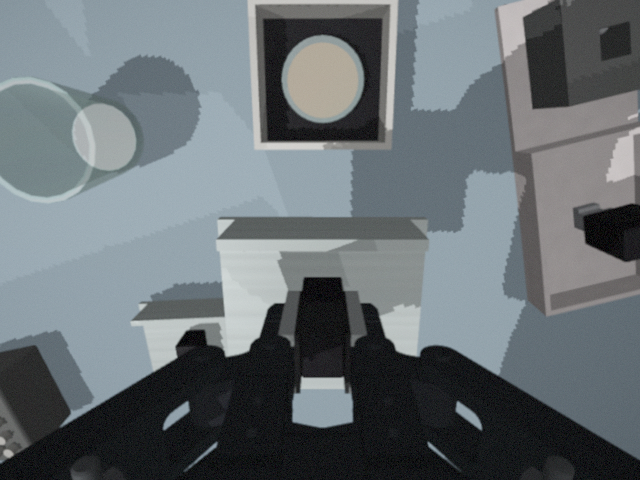

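The cover is held square, with its tab's top edge at row 218 (columns 218 to 427), and chamber C's rim is at (323,80). I check the held offset from the tab.

```bash
python3 - <<'E'
from meas import *
T=np.load("T4.npy"); P=onplane("wrist",[(218,218),(427,218)],T[2,3]+11,T)
print("tab far top edge in tool:",((P-T[:3,3])@T[:3,:3]).round(1))
def tgt(o,yaw,off): a=np.radians(yaw); return (o-off*np.array([np.cos(a),np.sin(a)])).round(1)
for off in (2,2.7): print(tgt(np.array([589.2,-239.5]),-17.8,off))
E
python3 plan.py 586.7 -238.7 155 -17.8 4; python3 plan.py 586.7 -238.7 66 -17.8 4|tail -1
```

```text
tab far top edge in tool: [[ 46.4 -33.5 -11. ]
 [ 46.4  32.2 -11. ]]
[ 587.3 -238.9]
[ 586.6 -238.7]
from [ 491.7 -208.8  154.6] -17.95 turn 0.15
tilt 0.03
0 [np.float64(0.83), np.float64(-0.007), np.float64(-0.003), 0, 0, np.float64(-0.008)]
1 [np.float64(0.83), np.float64(-0.006), np.float64(-0.003), 0, 0, np.float64(-0.008)]
3 [np.float64(0.83), np.float64(-0.005), np.float64(-0.003), 0, 0, np.float64(-0.008)]
3 [np.float64(0.83), np.float64(-0.005), np.float64(0.738), 0, 0, np.float64(-0.008)]
```

Run:
```python
from meas import *
T=np.load("T4.npy"); i=cv2.imread("pics/w4.png")
print(i[210:262:2,250].mean(1).round(), )
for r in (238,241,250):
  P=onplane("wrist",[(217.5,r),(428,r)],T[2,3]+11,T)
  print(r,((P-T[:3,3])@T[:3,:3]).round(1))
```

```text
[162. 162. 164. 142.  92.  96.  90.  91.  95.  95.  93.  94.  97.  91.
 106. 191. 197. 195. 196. 197. 199. 202. 197. 194. 194. 198.]
238 [[ 39.9 -34.2 -11. ]
 [ 39.9  33.  -11. ]]
241 [[ 38.9 -34.2 -11. ]
 [ 38.9  33.1 -11. ]]
250 [[ 35.9 -34.5 -11. ]
 [ 35.9  33.3 -11. ]]
```

Emit:
apply_moves:
  deltas:
    - [0.83, -0.01, 0, 0, 0, 0, 0]
    - [0.83, 0, 0, 0, 0, 0, 0]
    - [0.84, 0, 0, 0, 0, 0, 0]
    - [0.83, 0, 0.3, 0, 0, 0, 0]
    - [0, 0, 0.9, 0, 0, 0, 0]
    - [0, 0, 0.9, 0, 0, 0, 0]
    - [0, 0, 0.4, 0, 0, 0, 0]
    - [0, 0, 0, 0, 0, 0, 0]

```text
time: 15.85
tool_pos: [586.4, -239.1, 78.8]
tcp_rot: [-180.0, 0.1, -18.0]
ft_force: [-0.8, 0.3, -0.6]
finger_gap: 14.7
grip_force: 58.6
```

Run:
```python
from meas import *
T=pose(); np.save("T5.npy",T); i=snapshot("wrist"); save(i,"w5.png"); print(T.round(3))
cv2.imwrite("pics/c5.png",i[60:420,120:520,::-1])
```

```text
[[ 9.51000e-01 -3.09000e-01 -2.00000e-03  5.86376e+02]
 [-3.09000e-01 -9.51000e-01  1.00000e-03 -2.39077e+02]
 [-2.00000e-03 -0.00000e+00 -1.00000e+00  7.88120e+01]
 [ 0.00000e+00  0.00000e+00  0.00000e+00  1.00000e+00]]
```

View pics/c5.png

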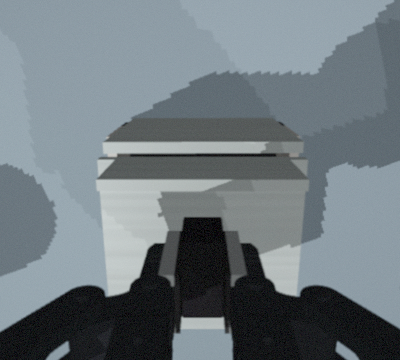

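The chamber tab top (crop rows 142 to 154, columns 105 to 301) and the cover tab (far top edge at row 180, columns 98 to 308) are laterally centred on each other. I check the gap in numbers.

Run:
```python
from meas import *
T=np.load("T5.npy"); i=cv2.imread("pics/w5.png")
print(list(enumerate(i[170:262,260].mean(1).round().astype(int),170))[::2])
f=lambda r,z: ((onplane("wrist",[(323,r)],z,T)-T[:3,3])@T[:3,:3])[0,0].round(1)
print("chtab far",f(201.5,77),"near",f(213,77),"cov tab far",f(239,T[2,3]+11),f(239,T[2,3]+6))
```

```text
[(170, np.int64(156)), (172, np.int64(151)), (174, np.int64(110)), (176, np.int64(103)), (178, np.int64(95)), (180, np.int64(90)), (182, np.int64(94)), (184, np.int64(88)), (186, np.int64(91)), (188, np.int64(89)), (190, np.int64(93)), (192, np.int64(90)), (194, np.int64(91)), (196, np.int64(91)), (198, np.int64(88)), (200, np.int64(90)), (202, np.int64(169)), (204, np.int64(192)), (206, np.int64(192)), (208, np.int64(191)), (210, np.int64(191)), (212, np.int64(183)), (214, np.int64(63)), (216, np.int64(56)), (218, np.int64(90)), (220, np.int64(90)), (222, np.int64(88)), (224, np.int64(89)), (226, np.int64(89)), (228, np.int64(86)), (230, np.int64(87)), (232, np.int64(92)), (234, np.int64(91)), (236, np.int64(91)), (238, np.int64(101)), (240, np.int64(185)), (242, np.int64(190)), (244, np.int64(190)), (246, np.int64(189)), (248, np.int64(190)), (250, np.int64(190)), (252, np.int64(193)), (254, np.int64(188)), (256, np.int64(187)), (258, np.int64(186)), (260, np.int64(191))]
chtab far 49.2 near 45.1 cov tab far 39.6 38.1
```

Emit:
apply_moves:
  deltas:
    - [0.06, 0, 0, 0, 0, 0, 0]
    - [0, 0, 0.15, 0, 0, 0, 0]
    - [0, 0, 0.15, 0, 0, 0, 0]
    - [0, 0, 0.1, 0, 0, 0, 0]
    - [0, 0, 0, 0, 0, 0, 0]

```text
time: 16.52
tool_pos: [589.0, -239.6, 67.7]
tcp_rot: [-180.0, 0.0, -18.0]
ft_force: [-0.9, 0.7, 0.8]
finger_gap: 15.0
grip_force: 58.9
```

Emit:
apply_moves:
  deltas:
    - [0, 0, 0.06, 0, 0, 0, 0]
    - [0, 0, 0, 0, 0, 0, 0.4]
    - [0, 0, 0, 0, 0, 0, 0.4]
    - [0, 0, -0.5, 0, 0, 0, 0.4]
    - [0, 0, -1, 0, 0, 0, 1]
    - [0, 0, -1, 0, 0, 0, 1]
    - [0, 0, -1, 0, 0, 0, 1]
    - [0, 0, 0, 0, 0, 0, 1]

```text
time: 17.52
tool_pos: [591.2, -240.7, 175.7]
tcp_rot: [179.9, -0.4, -18.0]
ft_force: [-0.6, -0.6, -0.1]
finger_gap: 85.2
grip_force: 0.0
```

Run:
```python
from meas import *
T=pose(); np.save("T6.npy",T); i=snapshot("wrist"); save(i,"w6.png"); print(T.round(3)); j=cv2.cvtColor(i,cv2.COLOR_RGB2BGR)
p=proj("wrist",[[588,-239.5,49]],T)[0]; print(p); measure(j,"wrist",p,49,T,-18)
for u in(260,380):
  col=j[100:260,u].mean(1); d=np.abs(np.diff(cv2.GaussianBlur(col.reshape(-1,1),(1,3),0).ravel())); print([(k+100,int(col[k]),int(col[k+1])) for k in np.where(d>15)[0]])
print("pred rows: ", proj("wrist",[np.r_[np.array([588.5,-239.5])+x*np.array([.952,-.307]),z] for x,z in [(46,77),(42,77),(38,77),(34,77),(34,49),(-42,49)]],T).round(1)[:,1])
```

```text
[[ 9.51000e-01 -3.09000e-01  6.00000e-03  5.91212e+02]
 [-3.09000e-01 -9.51000e-01 -3.00000e-03 -2.40680e+02]
 [ 7.00000e-03  1.00000e-03 -1.00000e+00  1.75681e+02]
 [ 0.00000e+00  0.00000e+00  0.00000e+00  1.00000e+00]]
[323.00703625 242.89040622]
wrist origin [ 590.6 -239.2] yaw -18.06 width 83.4 slopes 0.002 -0.002 -0.001
[]
[(np.int64(189), 133, 161)]
pred rows:  [181.5 188.2 194.8 201.4 193.8 297.5]
```

Cover C is seated: its plate width reads 83.4 mm at rim height, the same as it read on the table. Next is cover B.

```bash
python3 - <<'E'
from meas import *
T=np.load("T3.npy"); measure(cv2.imread("pics/w3.png"),"wrist",(107,205),13,T,-13)
T=np.load("T1.npy"); i=cv2.imread("pics/w1.png"); measure(i,"wrist",(410,255),13,T,-15); measure(i,"wrist",(264,82),44,T,0);measure(i,"wrist",(432,75),44,T,12)
E
python3 plan.py 430 -88 190 -14 9
```

```text
wrist origin [432.7 -83. ] yaw -14.87 width 83.5 slopes 0.001 -0.002 -0.000
wrist origin [588.6  98. ] yaw -14.26 width 83.4 slopes -0.002 0.000 -0.001
wrist origin [447.6 259.4] yaw -3.60 width 84.3 slopes 0.002 -0.007 -0.005
wrist origin [595.6 264.9] yaw 11.35 width 84.2 slopes -0.006 0.004 -0.002
from [ 590.2 -240.2  173.3] -18.0 turn 4.0
tilt 0.23
0 [np.float64(-0.738), np.float64(-0.353), np.float64(-0.062), 0, 0, np.float64(-0.097)]
1 [np.float64(-0.736), np.float64(-0.359), np.float64(-0.062), 0, 0, np.float64(-0.097)]
2 [np.float64(-0.733), np.float64(-0.364), np.float64(-0.062), 0, 0, np.float64(-0.097)]
3 [np.float64(-0.73), np.float64(-0.37), np.float64(-0.062), 0, 0, np.float64(-0.097)]
4 [np.float64(-0.727), np.float64(-0.376), np.float64(-0.062), 0, 0, np.float64(-0.097)]
5 [np.float64(-0.724), np.float64(-0.381), np.float64(-0.062), 0, 0, np.float64(-0.097)]
6 [np.float64(-0.721), np.float64(-0.387), np.float64(-0.062), 0, 0, np.float64(-0.097)]
7 [np.float64(-0.718), np.float64(-0.392), np.float64(-0.062), 0, 0, np.float64(-0.097)]
8 [np.float64(-0.715), np.float64(-0.398), np.float64(-0.062), 0, 0, np.float64(-0.097)]
```

Emit:
apply_moves:
  deltas:
    - [-0.84, -0.41, -0.07, 0, 0, -0.09, 1]
    - [-0.84, -0.42, -0.07, 0, 0, -0.09, 1]
    - [-0.83, -0.43, -0.07, 0, 0, -0.09, 1]
    - [-0.83, -0.43, -0.07, 0, 0, -0.08, 1]
    - [-0.83, -0.44, -0.07, 0, 0, -0.08, 1]
    - [-0.82, -0.45, -0.07, 0, 0, -0.08, 1]
    - [-0.82, -0.45, -0.07, 0, 0, -0.08, 1]
    - [-0.82, -0.46, -0.07, 0, 0, -0.08, 1]

```text
time: 18.58
tool_pos: [427.0, -81.6, 186.4]
tcp_rot: [-180.0, 0.1, -14.9]
ft_force: [-0.6, -0.2, 0.6]
finger_gap: 85.7
grip_force: 0.0
```

Emit:
apply_moves:
  deltas:
    - [0, 0, 0, 0, 0, 0, 1]
    - [0, 0, 0, 0, 0, 0, 1]

```text
time: 18.82
tool_pos: [428.4, -82.6, 187.2]
tcp_rot: [180.0, 0.0, -14.9]
ft_force: [0.8, -0.1, 0.3]
finger_gap: 84.8
grip_force: 0.0
```

```bash
cat > look.py <<'E'
import sys; from meas import *
# look.py name x y z yaw0
n=sys.argv[1]; x,y,z,w=map(float,sys.argv[2:6]); lo=float(sys.argv[6]) if len(sys.argv)>6 else 110
T=pose(); np.save(n+".npy",T); i=snapshot("wrist"); save(i,n+".png"); j=i[:,:,::-1].copy()
p=proj("wrist",[[x,y,z]],T)[0]; print("T",T[:3,3].round(1),"pix",p.round()); o,yw=measure(j,"wrist",p,z,T,w,lo=lo)
a=np.radians(yw); print("bar at",(o-2*np.array([np.cos(a),np.sin(a)])).round(1))
E
python3 look.py w7 432.7 -83 13 -14.9; python3 plan.py 431 -82.5 30 -14.9 6
```

```text
T [428.4 -82.6 187.2] pix [322. 215.]
wrist origin [432.9 -82.5] yaw -14.80 width 83.2 slopes 0.005 -0.002 0.002
bar at [431. -82.]
from [428.6 -82.7 187.3] -14.94 turn 0.04
tilt 0.02
0 [np.float64(0.013), np.float64(-0.005), np.float64(0.874), 0, 0, np.float64(-0.002)]
```

Emit:
apply_moves:
  deltas:
    - [0.08, -0.02, 1, 0, 0, 0, 0.5]
    - [0, 0, 1, 0, 0, 0, 0.5]
    - [0, 0, 1, 0, 0, 0, 0.5]
    - [0, 0, 1, 0, 0, 0, 0.5]
    - [0, 0, 0.8, 0, 0, 0, 0.5]
    - [0, 0, 0.44, 0, 0, 0, 0.5]
    - [0, 0, 0, 0, 0, 0, 0.5]
    - [0, 0, 0, 0, 0, 0, 0.3]

```text
time: 19.88
tool_pos: [431.7, -82.8, 31.4]
tcp_rot: [180.0, -0.1, -14.9]
ft_force: [-0.6, 0.3, 0.2]
finger_gap: 26.4
grip_force: 0.0
```

Emit:
apply_moves:
  deltas:
    - [0, 0, 0, 0, 0, 0, 0]
    - [0, 0, 0, 0, 0, 0, 0]
    - [0, 0, 0, 0, 0, 0, 0]
    - [0, 0, -0.2, 0, 0, 0, 0]
    - [0, 0, -0.8, 0, 0, 0, 0]
    - [0, 0, -1, 0, 0, 0, 0]
    - [0, 0, -1, 0, 0, 0, 0]
    - [0, 0, -1, 0, 0, 0, 0]

```text
time: 20.88
tool_pos: [430.5, -82.3, 151.6]
tcp_rot: [180.0, 0.0, -14.9]
ft_force: [1.8, 0.5, -1.1]
finger_gap: 14.7
grip_force: 58.8
```

```bash
python3 plan.py 347.8 265.7 155 -3.6 15
```

```text
from [430.5 -82.3 151.6] -14.93 turn 11.33
tilt 0.01
0 [np.float64(-0.377), np.float64(-0.7), np.float64(-0.008), 0, 0, np.float64(-0.165)]
1 [np.float64(-0.367), np.float64(-0.705), np.float64(-0.008), 0, 0, np.float64(-0.165)]
2 [np.float64(-0.358), np.float64(-0.71), np.float64(-0.008), 0, 0, np.float64(-0.165)]
3 [np.float64(-0.349), np.float64(-0.714), np.float64(-0.008), 0, 0, np.float64(-0.165)]
4 [np.float64(-0.339), np.float64(-0.719), np.float64(-0.008), 0, 0, np.float64(-0.165)]
5 [np.float64(-0.33), np.float64(-0.723), np.float64(-0.008), 0, 0, np.float64(-0.165)]
6 [np.float64(-0.32), np.float64(-0.727), np.float64(-0.008), 0, 0, np.float64(-0.165)]
7 [np.float64(-0.311), np.float64(-0.732), np.float64(-0.008), 0, 0, np.float64(-0.165)]
8 [np.float64(-0.301), np.float64(-0.736), np.float64(-0.008), 0, 0, np.float64(-0.165)]
9 [np.float64(-0.291), np.float64(-0.74), np.float64(-0.008), 0, 0, np.float64(-0.165)]
10 [np.float64(-0.282), np.float64(-0.743), np.float64(-0.008), 0, 0, np.float64(-0.165)]
11 [np.float64(-0.272), np.float64(-0.747), np.float64(-0.008), 0, 0, np.float64(-0.165)]
12 [np.float64(-0.262), np.float64(-0.751), np.float64(-0.008), 0, 0, np.float64(-0.165)]
13 [np.float64(-0.252), np.float64(-0.754), np.float64(-0.008), 0, 0, np.float64(-0.165)]
14 [np.float64(-0.242), np.float64(-0.757), np.float64(-0.008), 0, 0, np.float64(-0.165)]
```

Emit:
apply_moves:
  deltas:
    - [-0.35, -0.66, 0, 0, 0, -0.15, 0]
    - [-0.35, -0.66, 0, 0, 0, -0.15, 0]
    - [-0.34, -0.66, 0, 0, 0, -0.15, 0]
    - [-0.33, -0.67, 0, 0, 0, -0.15, 0]
    - [-0.32, -0.67, 0, 0, 0, -0.16, 0]
    - [-0.31, -0.68, 0, 0, 0, -0.16, 0]
    - [-0.3, -0.68, 0, 0, 0, -0.16, 0]
    - [-0.3, -0.68, 0, 0, 0, -0.16, 0]

```text
time: 21.88
tool_pos: [389.0, 92.2, 150.6]
tcp_rot: [180.0, 0.0, -9.2]
ft_force: [-0.4, -0.2, -1.3]
finger_gap: 15.1
grip_force: 58.8
```

Emit:
apply_moves:
  deltas:
    - [-0.29, -0.69, 0, 0, 0, -0.16, 0]
    - [-0.28, -0.69, 0, 0, 0, -0.16, 0]
    - [-0.27, -0.7, 0, 0, 0, -0.16, 0]
    - [-0.26, -0.7, 0, 0, 0, -0.16, 0]
    - [-0.25, -0.7, 0, 0, 0, -0.15, 0]
    - [-0.24, -0.7, 0, 0, 0, -0.15, 0]
    - [-0.23, -0.71, 0, 0, 0, -0.15, 0]
    - [0, 0, 0, 0, 0, 0, 0]

```text
time: 22.88
tool_pos: [352.7, 244.7, 150.6]
tcp_rot: [180.0, 0.0, -4.1]
ft_force: [0.3, -0.4, -1.5]
finger_gap: 14.9
grip_force: 58.9
```

Emit:
apply_moves:
  deltas:
    - [0, -0.6, 0, 0, 0, 0, 0]
    - [0, 0, 0, 0, 0, 0, 0]
    - [0, 0, 0, 0, 0, 0, 0]

```text
time: 23.25
tool_pos: [354.7, 261.5, 150.4]
tcp_rot: [180.0, 0.0, -4.3]
ft_force: [-0.5, 0.2, -1.6]
finger_gap: 14.8
grip_force: 59.0
```

```bash
python3 look.py w8 447.6 259.4 44 -3.6; python3 plan.py 448 259 155 -3.6 4
```

```text
T [354.7 261.5 150.4] pix [315.  93.]
wrist origin [449.1 259.6] yaw -3.77 width 84.0 slopes -0.003 -0.001 -0.003
bar at [447.1 259.8]
from [354.7 261.4 150.4] -4.27 turn 0.67
tilt 0.03
0 [np.float64(0.777), np.float64(-0.038), np.float64(-0.039), 0, 0, np.float64(-0.036)]
1 [np.float64(0.777), np.float64(-0.035), np.float64(-0.039), 0, 0, np.float64(-0.036)]
2 [np.float64(0.777), np.float64(-0.033), np.float64(-0.039), 0, 0, np.float64(-0.036)]
3 [np.float64(0.777), np.float64(-0.031), np.float64(-0.039), 0, 0, np.float64(-0.036)]
```

Emit:
apply_moves:
  deltas:
    - [0.77, -0.05, 0, 0, 0, -0.11, 0]
    - [0.77, -0.05, 0, 0, 0, 0, 0]
    - [0.77, -0.05, 0, 0, 0, 0, 0]
    - [0.77, -0.03, 0.2, 0, 0, 0, 0]
    - [0, 0, 0.8, 0, 0, 0, 0]
    - [0, 0, 0.9, 0, 0, 0, 0]
    - [0, 0, 0.45, 0, 0, 0, 0]
    - [0, 0, 0, 0, 0, 0, 0]

```text
time: 24.3
tool_pos: [446.4, 260.3, 79.0]
tcp_rot: [179.9, 0.1, -3.8]
ft_force: [-0.2, 0.0, -1.0]
finger_gap: 14.6
grip_force: 58.9
```

```bash
cat > gap.py <<'E'
import sys; from meas import *
n=sys.argv[1]; T=pose(); np.save(n+".npy",T); i=snapshot("wrist"); save(i,n+".png")
print(T[:3,3].round(1), "yaw",np.degrees(np.arctan2(T[1,0],T[0,0])).round(2))
f=lambda u,r,z: ((onplane("wrist",[(u,r)],z,T)-T[:3,3])@T[:3,:3])[0]
for u in (262,384):
    c=cv2.GaussianBlur(i[:,:,1],(5,3),0)[160:290,u].astype(float); d=np.diff(c)
    # far top edges: dark->bright jumps
    k=[a+160 for a in range(1,len(d)-1) if abs(d[a])>18 and abs(d[a])>=abs(d[a-1]) and abs(d[a])>abs(d[a+1])]
    print(u,[(r,int(np.sign(d[r-160])),"ch %.1f"%f(u,r+.5,77)[0],"cv %.1f"%f(u,r+.5,T[2,3]+11)[0]) for r in k])
# lateral extents
for nm,r in (("ch",int(proj("wrist",[T[:3,3]+T[:3,0]*45],T)[0,1])),):
    pass
E
python3 gap.py w9
```

```text
[446.4 260.3  79. ] yaw -3.77
262 [(177, -1, 'ch 57.6', 'cv 59.3'), (202, 1, 'ch 49.0', 'cv 51.5'), (214, -1, 'ch 44.8', 'cv 47.7'), (239, 1, 'ch 35.7', 'cv 39.6')]
384 [(202, 1, 'ch 49.0', 'cv 51.5'), (214, -1, 'ch 44.7', 'cv 47.7'), (217, 1, 'ch 43.7', 'cv 46.8'), (239, 1, 'ch 35.7', 'cv 39.6')]
```

Emit:
apply_moves:
  deltas:
    - [0.05, 0, 0, 0, 0, 0, 0]
    - [0, 0, 0.15, 0, 0, 0, 0]
    - [0, 0, 0.15, 0, 0, 0, 0]
    - [0, 0, 0.1, 0, 0, 0, 0]
    - [0, 0, 0.05, 0, 0, 0, 0]
    - [0, 0, 0, 0, 0, 0, 0]

```text
time: 25.1
tool_pos: [448.7, 260.9, 67.9]
tcp_rot: [180.0, 0.0, -3.7]
ft_force: [-7.7, -3.9, 14.3]
finger_gap: 14.9
grip_force: 61.1
```

Emit:
apply_moves:
  deltas:
    - [0, 0, 0, 0, 0, 0, 0.4]
    - [0, 0, 0, 0, 0, 0, 0.4]
    - [0, 0, -0.5, 0, 0, 0, 0.4]
    - [0, 0, -1, 0, 0, 0, 1]
    - [0, 0, -1, 0, 0, 0, 1]
    - [0, 0, -1, 0, 0, 0, 1]
    - [0, 0, -0.3, 0, 0, 0, 1]
    - [0, 0, 0, 0, 0, 0, 1]

```text
time: 26.1
tool_pos: [449.1, 261.0, 181.1]
tcp_rot: [-180.0, -0.1, -3.7]
ft_force: [0.0, -0.8, 0.7]
finger_gap: 85.3
grip_force: 0.0
```

```bash
python3 look.py w10 449 259.6 49 -3.8; python3 plan.py 586.7 98 190 -14.3 8
```

```text
T [449.1 261.  181.1] pix [325. 235.]
wrist origin [449.8 261.1] yaw -3.74 width 84.6 slopes 0.006 -0.008 -0.002
bar at [447.8 261.2]
from [448.4 260.7 179.9] -3.74 turn -10.56
tilt 0.04
0 [np.float64(0.619), np.float64(0.639), np.float64(-0.042), 0, 0, np.float64(0.288)]
1 [np.float64(0.634), np.float64(0.625), np.float64(-0.042), 0, 0, np.float64(0.288)]
2 [np.float64(0.648), np.float64(0.61), np.float64(-0.042), 0, 0, np.float64(0.288)]
3 [np.float64(0.662), np.float64(0.595), np.float64(-0.042), 0, 0, np.float64(0.288)]
4 [np.float64(0.675), np.float64(0.579), np.float64(-0.042), 0, 0, np.float64(0.288)]
5 [np.float64(0.689), np.float64(0.564), np.float64(-0.042), 0, 0, np.float64(0.288)]
6 [np.float64(0.701), np.float64(0.548), np.float64(-0.042), 0, 0, np.float64(0.288)]
7 [np.float64(0.714), np.float64(0.531), np.float64(-0.042), 0, 0, np.float64(0.288)]
```

```bash
python3 -c "
import cv2; i=cv2.imread('pics/w10.png') if __import__('os').path.exists('pics/w10.png') else None
" ; ls pics | head -30
python3 - <<'E'
from meas import *
i=cv2.imread("pics/w10.png")
cv2.imwrite("pics/c10.png",cv2.resize(i[150:330,240:410],None,fx=3.3,fy=3.3,interpolation=cv2.INTER_CUBIC))
E
```

```text
c1.png
c5.png
crop0.png
scene0.png
top0.png
top1.png
w1.png
w10.png
w2.png
w3.png
w4.png
w5.png
w6.png
w7.png
w8.png
w9.png
```

View pics/c10.png

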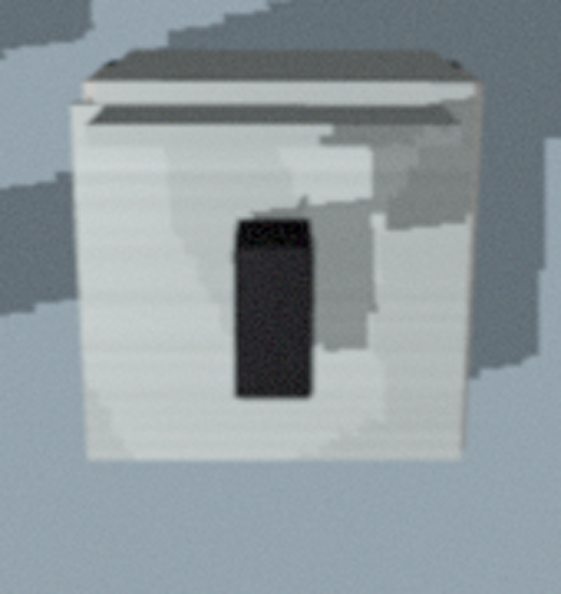

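The far side of the plate reads wider than the near side, so the cover's tab side is slightly high and wedged, and it sits about 1.5 to 2 mm too far to +y. I regrasp it and shift it.

Emit:
apply_moves:
  deltas:
    - [-0.02, 0, 0.8, 0, 0, 0, 0.5]
    - [0, 0, 1, 0, 0, 0, 0.5]
    - [0, 0, 1, 0, 0, 0, 0.5]
    - [0, 0, 0.7, 0, 0, 0, 0.5]
    - [0, 0, 0.24, 0, 0, 0, 0.5]
    - [0, 0, 0, 0, 0, 0, 0]
    - [0, 0, 0, 0, 0, 0, 0]
    - [0, 0, 0, 0, 0, 0, 0]

```text
time: 27.15
tool_pos: [448.7, 261.1, 69.2]
tcp_rot: [-180.0, -0.1, -3.7]
ft_force: [0.1, 0.5, -1.0]
finger_gap: 14.4
grip_force: 60.4
```

Emit:
apply_moves:
  deltas:
    - [0, 0, -0.1, 0, 0, 0, 0]
    - [0, 0, -0.1, 0, 0, 0, 0]
    - [0, 0, -0.1, 0, 0, 0, 0]
    - [-0.02, 0.07, -0.1, 0, 0, 0, 0]
    - [0, 0, 0, 0, 0, 0, 0]
    - [0, 0, 0, 0, 0, 0, 0]

```text
time: 27.9
tool_pos: [447.3, 258.8, 80.2]
tcp_rot: [-180.0, 0.0, -3.8]
ft_force: [-0.9, 0.8, -1.4]
finger_gap: 15.0
grip_force: 60.5
```

```bash
python3 gap.py w11
python3 - <<'E'
from meas import *
i=cv2.imread("pics/w11.png"); T=np.load("w11.npy"); b=i.astype(float); m=((b[...,0]-b[...,2])<.09*b[...,0])&(b[...,1]>150)
for r,z in ((206,77),(208,77),(210,77),(246,T[2,3]+11),(250,T[2,3]+11),(254,T[2,3]+11)):
    x=np.where(m[r,180:480])[0]+180; print(r,x.min(),x.max(),((onplane("wrist",[(x.min(),r),(x.max(),r)],z,T)-T[:3,3])@T[:3,:3])[:,1].round(1))
E
```

```text
[447.3 258.8  80.2] yaw -3.75
262 [(179, -1, 'ch 56.7', 'cv 58.6'), (204, 1, 'ch 48.0', 'cv 50.9'), (215, -1, 'ch 44.1', 'cv 47.4'), (237, 1, 'ch 36.0', 'cv 40.2')]
384 [(204, 1, 'ch 48.0', 'cv 50.9'), (216, -1, 'ch 43.7', 'cv 47.1'), (237, 1, 'ch 36.0', 'cv 40.2')]
206 223 421 [-35.3  33.9]
208 222 420 [-35.7  33.6]
210 223 421 [-35.4  34. ]
246 217 403 [-34.4  25.3]
250 219 421 [-33.8  31.2]
254 220 420 [-33.6  31. ]
```

Lateral centres now agree (chamber tab −0.8 mm, cover tab about −0.8 mm) and the gap is 3.8 mm. Lowering.

Emit:
apply_moves:
  deltas:
    - [0, 0, 0.15, 0, 0, 0, 0]
    - [0, 0, 0.15, 0, 0, 0, 0]
    - [0, 0, 0.1, 0, 0, 0, 0]
    - [0, 0, 0.06, 0, 0, 0, 0]
    - [0, 0, 0, 0, 0, 0, 0]

```text
time: 28.58
tool_pos: [447.3, 258.8, 68.7]
tcp_rot: [180.0, 0.0, -3.7]
ft_force: [-13.6, -6.0, 24.0]
finger_gap: 14.6
grip_force: 64.2
```

Emit:
apply_moves:
  deltas:
    - [0, 0, 0, 0, 0, 0, 0.4]
    - [0, 0, 0, 0, 0, 0, 0.4]
    - [0, 0, -0.5, 0, 0, 0, 0.4]
    - [0, 0, -1, 0, 0, 0, 1]
    - [0, 0, -1, 0, 0, 0, 1]
    - [0, 0, -1, 0, 0, 0, 1]
    - [0, 0, -0.3, 0, 0, 0, 1]
    - [0, 0, 0, 0, 0, 0, 1]

```text
time: 29.58
tool_pos: [447.7, 259.0, 181.0]
tcp_rot: [-180.0, -0.1, -3.7]
ft_force: [-0.2, -0.5, -0.9]
finger_gap: 85.1
grip_force: 0.0
```

```bash
python3 look.py w12 449 259.6 49 -3.8; python3 plan.py 586.7 98 190 -14.3 8
```

```text
T [447.7 259.  181. ] pix [322. 234.]
wrist origin [449.3 259.6] yaw -3.63 width 83.5 slopes 0.005 -0.003 0.002
bar at [447.3 259.7]
from [447.1 258.7 179.8] -3.75 turn -10.55
tilt 0.04
0 [np.float64(0.624), np.float64(0.63), np.float64(-0.042), 0, 0, np.float64(0.288)]
1 [np.float64(0.639), np.float64(0.615), np.float64(-0.042), 0, 0, np.float64(0.288)]
2 [np.float64(0.652), np.float64(0.601), np.float64(-0.042), 0, 0, np.float64(0.288)]
3 [np.float64(0.666), np.float64(0.585), np.float64(-0.042), 0, 0, np.float64(0.288)]
4 [np.float64(0.679), np.float64(0.57), np.float64(-0.042), 0, 0, np.float64(0.288)]
5 [np.float64(0.692), np.float64(0.554), np.float64(-0.042), 0, 0, np.float64(0.288)]
6 [np.float64(0.705), np.float64(0.538), np.float64(-0.042), 0, 0, np.float64(0.288)]
7 [np.float64(0.717), np.float64(0.522), np.float64(-0.042), 0, 0, np.float64(0.288)]
```

Cover B is seated: width 83.5 mm, origin (449.3, 259.6) against the chamber's (449.1, 259.6). Next is cover A.

Emit:
apply_moves:
  deltas:
    - [0.63, 0.63, -0.04, 0, 0, 0.29, 1]
    - [0.64, 0.61, -0.04, 0, 0, 0.29, 1]
    - [0.66, 0.6, -0.04, 0, 0, 0.29, 1]
    - [0.67, 0.58, -0.04, 0, 0, 0.29, 1]
    - [0.68, 0.57, -0.04, 0, 0, 0.29, 1]
    - [0.7, 0.55, -0.04, 0, 0, 0.29, 1]
    - [0.71, 0.53, -0.04, 0, 0, 0.29, 1]
    - [0.72, 0.52, -0.04, 0, 0, 0.28, 1]

```text
time: 30.62
tool_pos: [587.5, 97.9, 187.8]
tcp_rot: [179.9, 0.2, -14.4]
ft_force: [-0.2, -0.8, 0.5]
finger_gap: 85.2
grip_force: 0.0
```

Emit:
apply_moves:
  deltas:
    - [0, 0, 0, 0, 0, 0, 1]
    - [0, 0, 0, 0, 0, 0, 1]

```text
time: 30.88
tool_pos: [587.0, 98.9, 188.5]
tcp_rot: [180.0, 0.1, -14.3]
ft_force: [0.6, 1.3, 0.2]
finger_gap: 85.6
grip_force: 0.0
```

```bash
python3 look.py w13 590 98 13 -14.3; python3 plan.py 588 98 30 -14.3 4
```

```text
T [587.   98.9 188.5] pix [323. 216.]
wrist origin [591.3  97.3] yaw -14.30 width 83.3 slopes -0.001 -0.004 -0.005
bar at [589.3  97.8]
from [587.   99.2 188.9] -14.3 turn 0.0
tilt 0.12
0 [np.float64(0.01), np.float64(0.008), np.float64(1.324), 0, 0, np.float64(-0.0)]
```

Emit:
apply_moves:
  deltas:
    - [0.08, 0.03, 1, 0, 0, 0, 0.5]
    - [0, 0, 1, 0, 0, 0, 0.5]
    - [0, 0, 1, 0, 0, 0, 0.5]
    - [0, 0, 1, 0, 0, 0, 0.5]
    - [0, 0, 0.8, 0, 0, 0, 0.5]
    - [0, 0, 0.48, 0, 0, 0, 0.5]
    - [0, 0, 0, 0, 0, 0, 0.5]
    - [0, 0, 0, 0, 0, 0, 0.3]

```text
time: 31.92
tool_pos: [590.9, 97.5, 32.9]
tcp_rot: [-180.0, -0.1, -14.3]
ft_force: [0.6, 0.5, 0.2]
finger_gap: 26.2
grip_force: 0.0
```

Emit:
apply_moves:
  deltas:
    - [0, 0, 0, 0, 0, 0, 0]
    - [0, 0, 0, 0, 0, 0, 0]
    - [0, 0, 0, 0, 0, 0, 0]
    - [0, 0, -0.2, 0, 0, 0, 0]
    - [0, 0, -0.8, 0, 0, 0, 0]
    - [0, 0, -1, 0, 0, 0, 0]
    - [0, 0, -1, 0, 0, 0, 0]
    - [0, 0, -1, 0, 0, 0, 0]

```text
time: 32.92
tool_pos: [589.7, 97.1, 152.6]
tcp_rot: [180.0, 0.0, -14.3]
ft_force: [1.1, 0.4, -2.1]
finger_gap: 14.7
grip_force: 59.3
```

```bash
python3 plan.py 499 245 153 11.3 8
```

```text
from [589.7  97.1 152.6] -14.34 turn 25.64
tilt 0.04
0 [np.float64(-0.519), np.float64(-0.504), np.float64(-0.002), 0, 0, np.float64(-0.699)]
1 [np.float64(-0.49), np.float64(-0.532), np.float64(-0.002), 0, 0, np.float64(-0.699)]
2 [np.float64(-0.459), np.float64(-0.558), np.float64(-0.002), 0, 0, np.float64(-0.699)]
3 [np.float64(-0.427), np.float64(-0.583), np.float64(-0.002), 0, 0, np.float64(-0.699)]
4 [np.float64(-0.394), np.float64(-0.606), np.float64(-0.002), 0, 0, np.float64(-0.699)]
5 [np.float64(-0.36), np.float64(-0.627), np.float64(-0.002), 0, 0, np.float64(-0.699)]
6 [np.float64(-0.324), np.float64(-0.646), np.float64(-0.002), 0, 0, np.float64(-0.699)]
7 [np.float64(-0.287), np.float64(-0.663), np.float64(-0.002), 0, 0, np.float64(-0.699)]
```

Emit:
apply_moves:
  deltas:
    - [-0.52, -0.5, 0, 0, 0, -0.7, 0]
    - [-0.49, -0.53, 0, 0, 0, -0.7, 0]
    - [-0.46, -0.56, 0, 0, 0, -0.7, 0]
    - [-0.43, -0.58, 0, 0, 0, -0.7, 0]
    - [-0.39, -0.61, 0, 0, 0, -0.7, 0]
    - [-0.36, -0.63, 0, 0, 0, -0.7, 0]
    - [-0.32, -0.65, 0, 0, 0, -0.7, 0]
    - [-0.29, -0.66, 0, 0, 0, -0.7, 0]

```text
time: 33.92
tool_pos: [498.6, 246.4, 151.7]
tcp_rot: [-180.0, -0.0, 11.6]
ft_force: [0.5, -0.0, -1.7]
finger_gap: 14.7
grip_force: 59.3
```

Emit:
apply_moves:
  deltas:
    - [0, 0, 0, 0, 0, 0, 0]
    - [0, 0, 0, 0, 0, 0, 0]

```text
time: 34.17
tool_pos: [499.4, 245.2, 151.7]
tcp_rot: [180.0, -0.0, 11.4]
ft_force: [0.6, -0.7, -1.4]
finger_gap: 14.8
grip_force: 59.3
```

```bash
python3 look.py w14 597 265 44 11.3; python3 plan.py 595.5 264.8 155 11.3 4
```

```text
T [499.4 245.2 151.7] pix [323.  81.]
wrist origin [597.3 265.3] yaw 11.60 width 84.1 slopes -0.004 -0.001 -0.004
bar at [595.4 264.9]
from [499.6 244.9 151.7] 11.32 turn -0.02
tilt 0.02
0 [np.float64(0.817), np.float64(-0.006), np.float64(-0.027), 0, 0, np.float64(0.001)]
```

Emit:
apply_moves:
  deltas:
    - [0.82, -0.02, 0, 0, 0, -0.04, 0]
    - [0.82, 0, 0, 0, 0, 0, 0]
    - [0.82, 0, 0, 0, 0, 0, 0]
    - [0.81, 0, 0.2, 0, 0, 0, 0]
    - [0, 0, 0.8, 0, 0, 0, 0]
    - [0, 0, 0.9, 0, 0, 0, 0]
    - [0, 0, 0.49, 0, 0, 0, 0]
    - [0, 0, 0, 0, 0, 0, 0]

```text
time: 35.22
tool_pos: [594.5, 264.4, 78.5]
tcp_rot: [180.0, 0.2, 11.5]
ft_force: [0.3, 0.3, -1.8]
finger_gap: 15.0
grip_force: 59.3
```

Emit:
apply_moves:
  deltas:
    - [0, 0, 0, 0, 0, 0, 0]

```text
time: 35.35
tool_pos: [596.2, 265.4, 81.3]
tcp_rot: [-180.0, -0.1, 11.5]
ft_force: [0.9, -0.3, -1.4]
finger_gap: 14.6
grip_force: 59.3
```

```bash
cat >> gap.py <<'E'
j=i[:,:,::-1]; b=j.astype(float); m=((b[...,0]-b[...,2])<.09*b[...,0])&(b[...,1]>150)
for r,z in ((206,77),(209,77),(212,77),(242,T[2,3]+11),(245,T[2,3]+11),(248,T[2,3]+11)):
    x=np.where(m[r,180:480])[0]+180; print(r,x.min(),x.max(),((onplane("wrist",[(x.min(),r),(x.max(),r)],z,T)-T[:3,3])@T[:3,:3])[:,1].round(1))
E
python3 gap.py w15
```

```text
[596.2 265.4  81.3] yaw 11.5
262 [(181, -1, 'ch 56.0', 'cv 58.1'), (205, 1, 'ch 47.6', 'cv 50.7'), (216, -1, 'ch 43.6', 'cv 47.2'), (240, 1, 'ch 34.7', 'cv 39.3')]
384 [(177, -1, 'ch 57.4', 'cv 59.4'), (205, 1, 'ch 47.6', 'cv 50.7'), (216, -1, 'ch 43.6', 'cv 47.2'), (240, 1, 'ch 34.7', 'cv 39.3'), (264, -1, 'ch 25.5', 'cv 31.2')]
206 226 421 [-34.3  34.4]
209 226 422 [-34.4  34.8]
212 226 422 [-34.4  34.9]
242 217 427 [-34.1  33.2]
245 218 427 [-33.8  33.2]
248 218 426 [-33.9  33. ]
```

Emit:
apply_moves:
  deltas:
    - [0.01, 0.02, 0.1, 0, 0, 0, 0]
    - [0, 0, 0.15, 0, 0, 0, 0]
    - [0, 0, 0.12, 0, 0, 0, 0]
    - [0, 0, 0.06, 0, 0, 0, 0]
    - [0, 0, 0, 0, 0, 0, 0]

```text
time: 36.02
tool_pos: [596.0, 264.8, 69.4]
tcp_rot: [180.0, -0.0, 11.5]
ft_force: [-9.7, -4.3, 16.1]
finger_gap: 14.5
grip_force: 61.6
```

Emit:
apply_moves:
  deltas:
    - [0, 0, 0.03, 0, 0, 0, 0.4]
    - [0, 0, 0, 0, 0, 0, 0.4]
    - [0, 0, -0.5, 0, 0, 0, 0.4]
    - [0, 0, -1, 0, 0, 0, 1]
    - [0, 0, -1, 0, 0, 0, 1]
    - [0, 0, -1, 0, 0, 0, 1]
    - [0, 0, -0.3, 0, 0, 0, 1]
    - [0, 0, 0, 0, 0, 0, 1]

```text
time: 37.02
tool_pos: [596.2, 264.9, 180.9]
tcp_rot: [-180.0, -0.1, 11.5]
ft_force: [0.6, -0.0, -0.7]
finger_gap: 85.5
grip_force: 0.0
```

```bash
python3 look.py w16 597 265 49 11.5; python3 plan.py 500 360 270 0 7
```

```text
T [596.2 264.9 180.9] pix [323. 235.]
wrist origin [596.4 265.6] yaw 11.61 width 83.2 slopes 0.003 0.004 0.006
bar at [594.4 265.2]
from [595.5 264.6 179.5] 11.52 turn -11.52
tilt 0.04
0 [np.float64(-0.355), np.float64(-0.536), np.float64(-0.431), 0, 0, np.float64(0.359)]
1 [np.float64(-0.37), np.float64(-0.525), np.float64(-0.431), 0, 0, np.float64(0.359)]
2 [np.float64(-0.385), np.float64(-0.515), np.float64(-0.431), 0, 0, np.float64(0.359)]
3 [np.float64(-0.4), np.float64(-0.503), np.float64(-0.431), 0, 0, np.float64(0.359)]
4 [np.float64(-0.414), np.float64(-0.492), np.float64(-0.431), 0, 0, np.float64(0.359)]
5 [np.float64(-0.428), np.float64(-0.48), np.float64(-0.431), 0, 0, np.float64(0.359)]
6 [np.float64(-0.442), np.float64(-0.467), np.float64(-0.431), 0, 0, np.float64(0.359)]
```

Cover A is seated: width 83.2 mm, origin (596.4, 265.6) against the chamber's (597.3, 265.3). Next are the clamps.

Emit:
apply_moves:
  deltas:
    - [-0.35, -0.54, -0.43, 0, 0, 0.36, 1]
    - [-0.37, -0.53, -0.43, 0, 0, 0.36, 1]
    - [-0.38, -0.51, -0.43, 0, 0, 0.36, 1]
    - [-0.4, -0.5, -0.43, 0, 0, 0.36, 1]
    - [-0.41, -0.49, -0.43, 0, 0, 0.36, 1]
    - [-0.43, -0.48, -0.43, 0, 0, 0.36, 1]
    - [-0.44, -0.47, -0.43, 0, 0, 0.36, 1]
    - [0, 0, 0, 0, 0, 0, 1]

```text
time: 38.08
tool_pos: [499.9, 361.1, 269.9]
tcp_rot: [180.0, 0.0, 0.1]
ft_force: [0.0, -0.2, -0.5]
finger_gap: 85.2
grip_force: 0.0
```

Emit:
apply_moves:
  deltas:
    - [0, 0, 0, 0, 0, 0, 1]
    - [0, 0, 0, 0, 0, 0, 1]

```text
time: 38.33
tool_pos: [500.8, 359.3, 269.0]
tcp_rot: [179.9, 0.1, -0.1]
ft_force: [0.2, -0.3, -0.3]
finger_gap: 85.4
grip_force: 0.0
```

Run:
```python
from h import *
T=pose(); np.save("w17.npy",T); i=snapshot("wrist"); save(i,"w17.png"); print(T[:3].round(3)); print(sense()["joint_pos"].round(1))
```

```text
[[ 1.00000e+00 -1.00000e-03 -2.00000e-03  5.00820e+02]
 [-1.00000e-03 -1.00000e+00 -1.00000e-03  3.59342e+02]
 [-2.00000e-03  1.00000e-03 -1.00000e+00  2.68987e+02]]
[ 30.9   9.6  80.4  -0.   90.1 121. ]
```

View pics/w17.png

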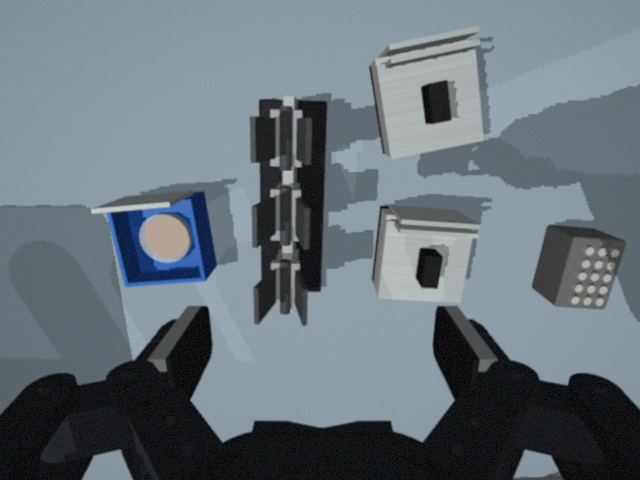

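The wrist view shows the three clamps on the rail with their handle pairs near (281,138), (281,225) and (281,303). The blue look-alike is at (163,238).

Run:
```python
from h import *
T=np.load("w17.npy"); i=cv2.imread("pics/w17.png")
for r in (125,137,150,212,225,238,290,303,316):
    print(r,' '.join(str(int(v)) for v in cv2.GaussianBlur(i,(1,5),0)[r,244:318:2].mean(1)))
print(onplane("wrist",[(253,116),(253,160),(310,117),(310,163),(253,204),(253,247),(310,204),(310,246),(255,283),(255,324),(306,324)],126,T).round(1))
print("fin",onplane("wrist",[(290,100),(289,176),(289,250)],60,T).round(1))
```

```text
125 156 156 154 101 83 78 33 31 35 30 33 30 31 33 30 37 104 104 51 43 49 44 42 45 93 159 126 50 52 51 53 61 69 67 33 25 21
137 156 155 156 109 84 81 36 32 31 31 30 29 33 29 30 40 105 103 53 43 50 46 42 43 95 158 110 50 53 54 53 67 70 69 33 19 27
150 156 156 157 123 85 83 43 30 35 30 33 28 30 32 26 41 104 102 51 47 43 53 56 49 100 158 101 53 50 51 52 66 67 63 30 22 22
212 166 166 167 160 100 88 70 29 29 32 29 35 31 31 27 38 96 106 58 45 47 48 44 54 138 153 73 51 53 53 63 69 69 36 16 23 17
225 166 166 167 164 107 87 73 33 31 31 29 35 29 31 22 41 96 107 55 49 49 64 57 52 134 145 64 51 52 54 63 71 67 30 23 17 22
238 165 162 165 164 119 84 73 32 30 30 33 33 31 90 152 157 156 155 89 77 78 65 54 61 112 156 145 80 49 53 65 69 56 24 18 16 21
290 156 157 156 157 146 88 77 49 32 36 29 34 34 32 31 36 87 106 56 46 45 44 40 78 135 120 49 51 49 54 60 62 57 55 51 50 51
303 156 157 156 156 151 94 78 58 31 28 34 30 32 32 34 84 149 159 89 66 72 67 51 77 135 119 51 51 52 60 69 83 152 157 156 157 156
316 156 156 156 155 156 104 76 61 28 36 88 145 157 156 155 157 157 155 156 153 152 153 154 156 155 156 156 136 60 62 66 88 153 155 155 156 157
[[581.5 406.5 126. ]
 [552.1 408.  126. ]
 [580.7 367.9 126. ]
 [549.9 368.2 126. ]
 [520.9 409.7 126. ]
 [488.3 411.4 126. ]
 [520.8 368.5 126. ]
 [489.  368.9 126. ]
 [459.3 411.5 126. ]
 [423.9 413.4 126. ]
 [423.9 372.8 126. ]]
fin [[595.6 386.4  60. ]
 [532.5 388.8  60. ]
 [464.1 390.6  60. ]]
```

Emit:
apply_moves:
  deltas:
    - [0.72, -0.31, 0, 0, 0, 0.2, 1]
    - [0.72, -0.31, 0.3, 0, 0, 0.21, 1]
    - [0.72, -0.31, 0.6, 0, 0, 0, 1]
    - [0, 0, 1, 0, 0, 0, 1]
    - [0, 0, 1, 0, 0, 0, 1]
    - [0, 0, 1, 0, 0, 0, 1]
    - [0, 0, 0.4, 0, 0, 0, 1]
    - [0, 0, 0, 0, 0, 0, 1]
  grip_force: 40

```text
time: 39.38
tool_pos: [565.6, 386.5, 140.4]
tcp_rot: [179.9, 0.1, -1.9]
ft_force: [0.0, -0.0, 0.6]
finger_gap: 85.3
grip_force: 0.0
```

```bash
python3 plan.py 565.5 387.6 110 -2 2
python3 - <<'E'
from h import *
T=pose(); i=snapshot("wrist"); save(i,"w18.png"); np.save("w18.npy",T)
print(proj("wrist",[[565.5,408.5,126],[565.5,367,126],[565.5,387.6,60]],T).round())
E
```

```text
from [565.6 386.5 140.4] -1.93 turn -0.07
tilt 0.12
0 [np.float64(-0.002), np.float64(-0.019), np.float64(0.507), 0, 0, np.float64(0.008)]
[[270. 315.]
 [371. 312.]
 [321. 260.]]
```

View pics/w18.png

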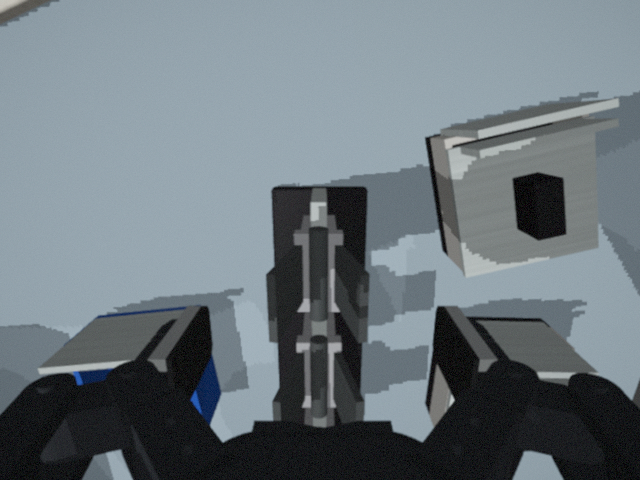

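The clamp handles at (268,302) and (368,302) straddle the finger centre line, so I descend and squeeze.

Emit:
apply_moves:
  deltas:
    - [0.08, -0.02, 0.6, 0, 0, 0, 1]
    - [0, 0, 0.4, 0, 0, 0, 0.8]
    - [0, 0, 0, 0, 0, 0, 0.5]
    - [0, 0, 0, 0, 0, 0, 0.2]
    - [0, 0, 0, 0, 0, 0, 0.1]
    - [0, 0, 0, 0, 0, 0, 0]
    - [0, 0, 0, 0, 0, 0, 0]
    - [0, 0, 0, 0, 0, 0, 0]

```text
time: 40.42
tool_pos: [568.4, 387.6, 111.6]
tcp_rot: [-180.0, -0.0, -1.9]
ft_force: [0.3, -0.3, -0.6]
finger_gap: 22.6
grip_force: 43.1
```

Emit:
apply_moves:
  deltas:
    - [0, 0, -0.3, 0, 0, 0, 0]
    - [0, 0, -0.6, 0, 0, 0, 0]
    - [0, 0, -0.8, 0, 0, 0, 0]
    - [0, 0, -0.8, 0, 0, -1, 0]
    - [0, 0, 0, 0, 0, -1, 0]
    - [0, 0, 0, 0, 0, -1, 0]
    - [0, 0, 0, 0, 0, -1, 0]
    - [0, 0, 0, 0, 0, -1, 0]

```text
time: 41.42
tool_pos: [568.8, 387.8, 188.5]
tcp_rot: [-180.0, -0.1, 21.2]
ft_force: [-0.1, 0.3, -0.3]
finger_gap: 22.6
grip_force: 43.1
```

```bash
python3 plan.py 636.2 273.4 187 101.5 17
```

```text
from [568.8 387.8 188.5] 21.16 turn 80.34
tilt 0.12
0 [np.float64(0.042), np.float64(0.257), np.float64(0.003), 0, 0, np.float64(-1.031)]
1 [np.float64(0.021), np.float64(0.26), np.float64(0.003), 0, 0, np.float64(-1.031)]
2 [np.float64(-0.001), np.float64(0.26), np.float64(0.003), 0, 0, np.float64(-1.031)]
3 [np.float64(-0.022), np.float64(0.259), np.float64(0.003), 0, 0, np.float64(-1.031)]
4 [np.float64(-0.043), np.float64(0.257), np.float64(0.003), 0, 0, np.float64(-1.031)]
5 [np.float64(-0.064), np.float64(0.252), np.float64(0.003), 0, 0, np.float64(-1.031)]
6 [np.float64(-0.085), np.float64(0.246), np.float64(0.003), 0, 0, np.float64(-1.031)]
7 [np.float64(-0.105), np.float64(0.238), np.float64(0.003), 0, 0, np.float64(-1.031)]
8 [np.float64(-0.124), np.float64(0.229), np.float64(0.003), 0, 0, np.float64(-1.031)]
9 [np.float64(-0.143), np.float64(0.218), np.float64(0.003), 0, 0, np.float64(-1.031)]
10 [np.float64(-0.16), np.float64(0.205), np.float64(0.003), 0, 0, np.float64(-1.031)]
11 [np.float64(-0.176), np.float64(0.191), np.float64(0.003), 0, 0, np.float64(-1.031)]
12 [np.float64(-0.192), np.float64(0.176), np.float64(0.003), 0, 0, np.float64(-1.031)]
13 [np.float64(-0.206), np.float64(0.16), np.float64(0.003), 0, 0, np.float64(-1.031)]
14 [np.float64(-0.218), np.float64(0.142), np.float64(0.003), 0, 0, np.float64(-1.031)]
15 [np.float64(-0.229), np.float64(0.124), np.float64(0.003), 0, 0, np.float64(-1.031)]
16 [np.float64(-0.238), np.float64(0.105), np.float64(0.003), 0, 0, np.float64(-1.031)]
```

Emit:
apply_moves:
  deltas:
    - [0.04, 0.26, 0, 0, 0, -1, 0]
    - [0.02, 0.26, 0, 0, 0, -1, 0]
    - [0, 0.26, 0, 0, 0, -1, 0]
    - [-0.02, 0.26, 0, 0, 0, -1, 0]
    - [-0.04, 0.26, 0, 0, 0, -1, 0]
    - [-0.06, 0.25, 0, 0, 0, -1, 0]
    - [-0.09, 0.25, 0, 0, 0, -1, 0]
    - [-0.11, 0.24, 0, 0, 0, -1, 0]

```text
time: 42.42
tool_pos: [600.2, 333.1, 188.5]
tcp_rot: [179.9, -0.1, 57.8]
ft_force: [-0.1, -1.3, -0.4]
finger_gap: 22.9
grip_force: 43.1
```

Emit:
apply_moves:
  deltas:
    - [-0.12, 0.23, 0, 0, 0, -1, 0]
    - [-0.14, 0.22, 0, 0, 0, -1, 0]
    - [-0.16, 0.21, 0, 0, 0, -1, 0]
    - [-0.18, 0.19, 0, 0, 0, -1, 0]
    - [-0.19, 0.18, 0, 0, 0, -1, 0]
    - [-0.21, 0.16, 0, 0, 0, -1, 0]
    - [-0.22, 0.14, 0, 0, 0, -1, 0]
    - [-0.23, 0.12, 0, 0, 0, -1, 0]

```text
time: 43.42
tool_pos: [630.4, 278.0, 188.6]
tcp_rot: [179.9, -0.0, 94.5]
ft_force: [-0.2, -0.1, -1.2]
finger_gap: 22.7
grip_force: 43.1
```

```bash
python3 plan.py 636.2 273.4 135 101.5 3
```

```text
from [630.4 278.  188.6] 94.49 turn 7.01
tilt 0.12
0 [np.float64(-0.056), np.float64(0.06), np.float64(0.595), 0, 0, np.float64(-0.51)]
1 [np.float64(-0.058), np.float64(0.058), np.float64(0.595), 0, 0, np.float64(-0.51)]
2 [np.float64(-0.061), np.float64(0.055), np.float64(0.595), 0, 0, np.float64(-0.51)]
```

Emit:
apply_moves:
  deltas:
    - [-0.06, 0.06, 0, 0, 0, -0.51, 0]
    - [-0.06, 0.06, 0, 0, 0, -0.51, 0]
    - [-0.06, 0.05, 0.3, 0, 0, -0.51, 0]
    - [0, 0, 0.6, 0, 0, 0, 0]
    - [0, 0, 0, 0, 0, 0, 0]

```text
time: 44.05
tool_pos: [634.1, 272.9, 157.3]
tcp_rot: [-179.8, 0.0, 101.3]
ft_force: [-0.1, 0.5, -1.0]
finger_gap: 22.5
grip_force: 43.1
```

```bash
python3 - <<'E'
from h import *
T=pose(); i=snapshot("wrist"); save(i,"w19.png"); np.save("w19.npy",T); print(T.round(2))
E
python3 plan.py 636.2 273.4 127 101.5 2
```

```text
[[-2.0000e-01  9.8000e-01 -0.0000e+00  6.3412e+02]
 [ 9.8000e-01  2.0000e-01 -0.0000e+00  2.7286e+02]
 [-0.0000e+00 -0.0000e+00 -1.0000e+00  1.5733e+02]
 [ 0.0000e+00  0.0000e+00  0.0000e+00  1.0000e+00]]
from [634.6 273.1 158.3] 101.32 turn 0.18
tilt 0.14
0 [np.float64(-0.0), np.float64(0.028), np.float64(0.522), 0, 0, np.float64(-0.02)]
```

View pics/w19.png

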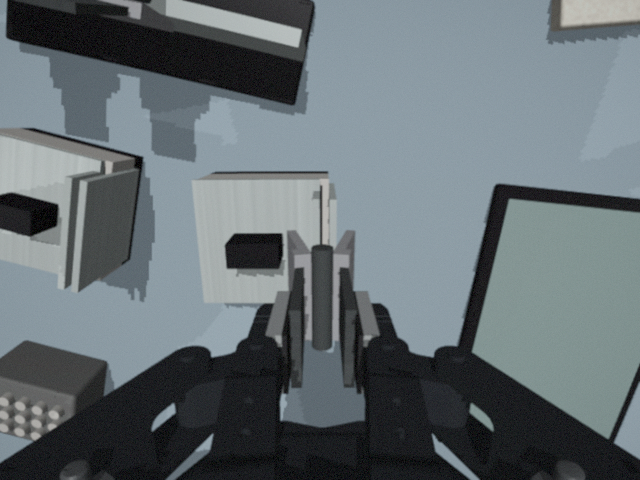

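The open jaws (columns 290 to 355) straddle the tab pair, whose gap line is at column 321. Lowering and releasing.

Emit:
apply_moves:
  deltas:
    - [0, 0.03, 0.3, 0, 0, 0, 0]
    - [0, 0, 0.35, 0, 0, 0, 0]
    - [0, 0, 0.3, 0, 0, 0, 0]
    - [0, 0, 0.1, 0, 0, 0, 0]
    - [0, 0, 0, 0, 0, 0, 0]
    - [0, 0, 0, 0, 0, 0, 0.3]
    - [0, 0, 0, 0, 0, 0, 0.5]
    - [0, 0, 0, 0, 0, 0, 0.7]

```text
time: 45.1
tool_pos: [636.6, 273.5, 128.4]
tcp_rot: [180.0, -0.0, 101.4]
ft_force: [-1.5, -0.5, -0.0]
finger_gap: 58.9
grip_force: 0.0
```

Emit:
apply_moves:
  deltas:
    - [0, 0, 0, 0, 0, 0, 1]
    - [0, 0, 0, 0, 0, 0, 1]
    - [0, 0, -0.5, 0, 0, 0, 1]
    - [0, 0, -1, 0, 0, 0, 1]
    - [0, 0, -1, 0, 0, 1, 1]
    - [0, 0, -0.6, 0, 0, 1, 1]
    - [0, 0, 0, 0, 0, 1, 1]
    - [0, 0, 0, 0, 0, 1, 1]

```text
time: 46.1
tool_pos: [636.8, 273.6, 223.1]
tcp_rot: [179.9, -0.1, 82.9]
ft_force: [0.2, -0.2, -0.2]
finger_gap: 85.3
grip_force: 0.0
```

```bash
python3 - <<'E'
from h import *
T=pose(); i=snapshot("wrist"); save(i,"w20.png"); np.save("w20.npy",T)
E
python3 plan.py 506.5 389.7 220 -2 16
```

```text
from [636.7 273.6 222.7] 82.65 turn -84.65
tilt 0.1
0 [np.float64(0.205), np.float64(-0.3), np.float64(0.006), 0, 0, np.float64(1.154)]
1 [np.float64(0.177), np.float64(-0.318), np.float64(0.006), 0, 0, np.float64(1.154)]
2 [np.float64(0.147), np.float64(-0.333), np.float64(0.006), 0, 0, np.float64(1.154)]
3 [np.float64(0.115), np.float64(-0.345), np.float64(0.006), 0, 0, np.float64(1.154)]
4 [np.float64(0.083), np.float64(-0.354), np.float64(0.006), 0, 0, np.float64(1.154)]
5 [np.float64(0.05), np.float64(-0.36), np.float64(0.006), 0, 0, np.float64(1.154)]
6 [np.float64(0.017), np.float64(-0.363), np.float64(0.006), 0, 0, np.float64(1.154)]
7 [np.float64(-0.017), np.float64(-0.363), np.float64(0.006), 0, 0, np.float64(1.154)]
8 [np.float64(-0.05), np.float64(-0.36), np.float64(0.006), 0, 0, np.float64(1.154)]
9 [np.float64(-0.083), np.float64(-0.354), np.float64(0.006), 0, 0, np.float64(1.154)]
10 [np.float64(-0.115), np.float64(-0.345), np.float64(0.006), 0, 0, np.float64(1.154)]
11 [np.float64(-0.147), np.float64(-0.333), np.float64(0.006), 0, 0, np.float64(1.154)]
12 [np.float64(-0.177), np.float64(-0.318), np.float64(0.006), 0, 0, np.float64(1.154)]
13 [np.float64(-0.205), np.float64(-0.3), np.float64(0.006), 0, 0, np.float64(1.154)]
14 [np.float64(-0.232), np.float64(-0.28), np.float64(0.006), 0, 0, np.float64(1.154)]
15 [np.float64(-0.257), np.float64(-0.257), np.float64(0.006), 0, 0, np.float64(1.154)]
```

Emit:
apply_moves:
  deltas:
    - [0.2, -0.3, 0, 0, 0, 1, 1]
    - [0.18, -0.31, 0, 0, 0, 1, 1]
    - [0.15, -0.33, 0, 0, 0, 1, 1]
    - [0.12, -0.34, 0, 0, 0, 1, 1]
    - [0.1, -0.35, 0, 0, 0, 1, 1]
    - [0.07, -0.35, 0, 0, 0, 1, 1]
    - [0.05, -0.36, 0, 0, 0, 1, 1]
    - [0.02, -0.36, 0, 0, 0, 1, 1]

```text
time: 47.15
tool_pos: [571.2, 330.9, 222.1]
tcp_rot: [180.0, -0.1, 46.3]
ft_force: [-0.4, -0.3, 0.0]
finger_gap: 85.4
grip_force: 0.0
```

Emit:
apply_moves:
  deltas:
    - [0, -0.36, 0, 0, 0, 1, 1]
    - [-0.03, -0.36, 0, 0, 0, 1, 1]
    - [-0.06, -0.35, 0, 0, 0, 1, 1]
    - [-0.09, -0.35, 0, 0, 0, 1, 1]
    - [-0.12, -0.34, 0, 0, 0, 1, 1]
    - [-0.14, -0.33, 0, 0, 0, 1, 1]
    - [-0.17, -0.32, 0, 0, 0, 1, 1]
    - [-0.2, -0.3, 0, 0, 0, 1, 1]

```text
time: 48.15
tool_pos: [508.1, 389.9, 222.1]
tcp_rot: [-180.0, -0.1, 9.6]
ft_force: [0.3, -0.7, -0.3]
finger_gap: 85.4
grip_force: 0.0
```

```bash
python3 plan.py 506.5 389.7 140 -2 3
```

```text
from [508.1 389.9 222.1] 9.61 turn -11.61
tilt 0.06
0 [np.float64(-0.018), np.float64(-0.001), np.float64(0.912), 0, 0, np.float64(0.844)]
1 [np.float64(-0.018), np.float64(0.001), np.float64(0.912), 0, 0, np.float64(0.844)]
2 [np.float64(-0.018), np.float64(0.002), np.float64(0.912), 0, 0, np.float64(0.844)]
```

Emit:
apply_moves:
  deltas:
    - [-0.02, 0, 0, 0, 0, 0.85, 1]
    - [-0.02, 0, 0.3, 0, 0, 0.85, 1]
    - [-0.02, 0, 0.6, 0, 0, 0.83, 1]
    - [0, 0, 0.8, 0, 0, 0, 1]
    - [0, 0, 0.9, 0, 0, 0, 1]
    - [0, 0, 0.8, 0, 0, 0, 1]
    - [0, 0, 0.3, 0, 0, 0, 0.8]
    - [0, 0, 0, 0, 0, 0, 0.6]

```text
time: 49.15
tool_pos: [506.3, 389.3, 110.2]
tcp_rot: [180.0, 0.0, -1.9]
ft_force: [0.7, 0.2, 0.6]
finger_gap: 52.1
grip_force: 0.0
```

Emit:
apply_moves:
  deltas:
    - [0, 0, 0, 0, 0, 0, 0.3]
    - [0, 0, 0, 0, 0, 0, 0.1]
    - [0, 0, 0, 0, 0, 0, 0]
    - [0, 0, 0, 0, 0, 0, 0]
    - [0, 0, 0, 0, 0, 0, 0]

```text
time: 49.78
tool_pos: [506.3, 389.3, 110.0]
tcp_rot: [180.0, 0.0, -1.9]
ft_force: [-0.4, -0.2, -0.8]
finger_gap: 22.3
grip_force: 44.6
```

Emit:
apply_moves:
  deltas:
    - [0, 0, -0.3, 0, 0, 0, 0]
    - [0, 0, -0.6, 0, 0, 0, 0]
    - [0, 0, -0.8, 0, 0, 0, 0]
    - [0, 0, -0.8, 0, 0, -1, 0]
    - [0, 0, 0, 0, 0, -1, 0]
    - [0, 0, 0, 0, 0, -1, 0]
    - [0, 0, 0, 0, 0, -1, 0]
    - [0, 0, 0, 0, 0, -1, 0]

```text
time: 50.78
tool_pos: [506.8, 389.7, 186.9]
tcp_rot: [-180.0, -0.1, 21.2]
ft_force: [-0.0, 0.5, -0.6]
finger_gap: 22.2
grip_force: 44.6
```

```bash
python3 plan.py 489.1 257 186 86.3 14|grep -E "from|^(0|3|6|9|13) "
```

```text
from [506.8 389.7 186.9] 21.16 turn 65.14
0 [np.float64(-0.153), np.float64(0.279), np.float64(0.002), 0, 0, np.float64(-1.015)]
3 [np.float64(-0.216), np.float64(0.234), np.float64(0.002), 0, 0, np.float64(-1.015)]
6 [np.float64(-0.266), np.float64(0.175), np.float64(0.002), 0, 0, np.float64(-1.015)]
9 [np.float64(-0.301), np.float64(0.106), np.float64(0.002), 0, 0, np.float64(-1.015)]
13 [np.float64(-0.319), np.float64(0.004), np.float64(0.002), 0, 0, np.float64(-1.015)]
```

Emit:
apply_moves:
  deltas:
    - [-0.15, 0.28, 0, 0, 0, -1, 0]
    - [-0.17, 0.27, 0, 0, 0, -1, 0]
    - [-0.19, 0.25, 0, 0, 0, -1, 0]
    - [-0.22, 0.23, 0, 0, 0, -1, 0]
    - [-0.23, 0.22, 0, 0, 0, -1, 0]
    - [-0.25, 0.2, 0, 0, 0, -1, 0]
    - [-0.27, 0.18, 0, 0, 0, -1, 0]
    - [-0.28, 0.15, 0, 0, 0, -1, 0]

```text
time: 51.78
tool_pos: [496.7, 313.5, 186.9]
tcp_rot: [179.9, -0.1, 57.8]
ft_force: [-0.2, -1.1, -1.2]
finger_gap: 22.6
grip_force: 44.6
```

Emit:
apply_moves:
  deltas:
    - [-0.29, 0.13, 0, 0, 0, -1, 0]
    - [-0.3, 0.11, 0, 0, 0, -1, 0]
    - [-0.31, 0.08, 0, 0, 0, -1, 0]
    - [-0.31, 0.06, 0, 0, 0, -1, 0]
    - [-0.32, 0.03, 0, 0, 0, -1, 0]
    - [-0.32, 0, 0, 0, 0, -1, 0]
    - [0, 0, 0.5, 0, 0, -0.2, 0]
    - [0, 0, 0.4, 0, 0, 0, 0]

```text
time: 52.78
tool_pos: [487.9, 256.9, 157.4]
tcp_rot: [180.0, -0.0, 86.0]
ft_force: [-0.3, 0.2, -1.5]
finger_gap: 22.4
grip_force: 44.6
```

Emit:
apply_moves:
  deltas:
    - [0, 0, 0, 0, 0, 0, 0]

```text
time: 52.9
tool_pos: [486.7, 256.6, 156.0]
tcp_rot: [-179.8, 0.1, 86.0]
ft_force: [-0.1, 0.1, -1.2]
finger_gap: 22.3
grip_force: 44.6
```

```bash
cat > tabs.py <<'E'
import sys; from h import *
n=sys.argv[1]; T=pose(); i=snapshot("wrist"); save(i,n+".png"); np.save(n+".npy",T)
for r in (190,200,210): 
    c=cv2.GaussianBlur(i[:,:,1],(3,5),0)[r].astype(int); print(r,' '.join(f"{u}:{c[u]}" for u in range(290,360,2)))
E
python3 tabs.py w21; python3 plan.py 489.1 257 127 86.3 1
python3 - <<'E'
from h import *
i=cv2.cvtColor(cv2.imread("pics/w19.png"),cv2.COLOR_BGR2RGB)
for r in (190,200,210):
    c=cv2.GaussianBlur(i[:,:,1],(3,5),0)[r].astype(int); print(r,' '.join(f"{u}:{c[u]}" for u in range(290,360,2)))
E
```

```text
190 290:184 292:184 294:181 296:180 298:186 300:188 302:187 304:186 306:184 308:181 310:182 312:184 314:174 316:162 318:157 320:132 322:140 324:178 326:178 328:156 330:121 332:120 334:122 336:128 338:149 340:153 342:153 344:153 346:153 348:154 350:153 352:154 354:153 356:153 358:153
200 290:183 292:185 294:182 296:180 298:184 300:189 302:187 304:185 306:184 308:182 310:182 312:181 314:167 316:163 318:163 320:129 322:110 324:169 326:179 328:161 330:160 332:168 334:167 336:144 338:132 340:153 342:153 344:153 346:153 348:152 350:154 352:153 354:153 356:152 358:154
210 290:181 292:182 294:179 296:175 298:179 300:184 302:183 304:182 306:180 308:176 310:175 312:176 314:172 316:171 318:170 320:139 322:101 324:126 326:130 328:139 330:166 332:174 334:170 336:140 338:105 340:105 342:131 344:153 346:153 348:153 350:153 352:153 354:152 356:153 358:153
from [487.2 256.7 156.9] 86.06 turn 0.24
tilt 0.12
0 [np.float64(0.013), np.float64(0.062), np.float64(0.997), 0, 0, np.float64(-0.051)]
190 290:179 292:178 294:175 296:177 298:183 300:182 302:181 304:179 306:178 308:176 310:179 312:174 314:163 316:159 318:153 320:93 322:133 324:183 326:184 328:164 330:129 332:126 334:135 336:154 338:158 340:157 342:158 344:157 346:159 348:158 350:157 352:158 354:158 356:157 358:158
200 290:179 292:177 294:175 296:176 298:181 300:182 302:180 304:179 306:177 308:176 310:176 312:168 314:171 316:170 318:155 320:84 322:132 324:183 326:178 328:143 330:157 332:167 334:167 336:164 338:159 340:158 342:158 344:157 346:158 348:157 350:158 352:158 354:157 356:159 358:158
210 290:178 292:178 294:175 296:175 298:182 300:183 302:180 304:179 306:177 308:176 310:178 312:177 314:175 316:175 318:167 320:95 322:133 324:182 326:182 328:166 330:170 332:178 334:177 336:169 338:158 340:157 342:157 344:157 346:157 348:157 350:158 352:158 354:158 356:158 358:157
```

Emit:
apply_moves:
  deltas:
    - [0, 0.04, 0.3, 0, 0, -0.05, 0]
    - [0, 0, 0.35, 0, 0, 0, 0]
    - [0, 0, 0.25, 0, 0, 0, 0]
    - [0, 0, 0.1, 0, 0, 0, 0]
    - [0, 0, 0, 0, 0, 0, 0]
    - [0, 0, 0, 0, 0, 0, 0.3]
    - [0, 0, 0, 0, 0, 0, 0.5]
    - [0, 0, 0, 0, 0, 0, 0.7]

```text
time: 53.95
tool_pos: [489.3, 256.7, 128.3]
tcp_rot: [180.0, -0.0, 86.3]
ft_force: [-0.5, 0.1, -0.3]
finger_gap: 58.9
grip_force: 0.0
```

Emit:
apply_moves:
  deltas:
    - [0, 0, 0, 0, 0, 0, 1]
    - [0, 0, 0, 0, 0, 0, 1]
    - [0, 0, -0.5, 0, 0, 0, 1]
    - [0, 0, -1, 0, 0, 0, 1]
    - [0, 0, -1, 0, 0, 1, 1]
    - [0, 0, -0.6, 0, 0, 1, 1]
    - [0, 0, 0, 0, 0, 1, 1]
    - [0, 0, 0, 0, 0, 1, 1]

```text
time: 54.95
tool_pos: [489.5, 256.9, 222.8]
tcp_rot: [179.9, -0.1, 67.8]
ft_force: [0.4, -0.4, -1.1]
finger_gap: 85.4
grip_force: 0.0
```

```bash
python3 plan.py 444 392 222 -2 15|grep -E "from|^(0|3|6|9|12|14) "
```

```text
from [489.5 256.9 222.8] 67.84 turn -69.84
0 [np.float64(0.24), np.float64(-0.207), np.float64(0.002), 0, 0, np.float64(1.016)]
3 [np.float64(0.183), np.float64(-0.259), np.float64(0.002), 0, 0, np.float64(1.016)]
6 [np.float64(0.115), np.float64(-0.295), np.float64(0.002), 0, 0, np.float64(1.016)]
9 [np.float64(0.04), np.float64(-0.314), np.float64(0.002), 0, 0, np.float64(1.016)]
12 [np.float64(-0.037), np.float64(-0.315), np.float64(0.002), 0, 0, np.float64(1.016)]
14 [np.float64(-0.087), np.float64(-0.305), np.float64(0.002), 0, 0, np.float64(1.016)]
```

Emit:
apply_moves:
  deltas:
    - [0.24, -0.21, 0, 0, 0, 1, 1]
    - [0.22, -0.23, 0, 0, 0, 1, 1]
    - [0.2, -0.24, 0, 0, 0, 1, 1]
    - [0.18, -0.26, 0, 0, 0, 1, 1]
    - [0.16, -0.27, 0, 0, 0, 1, 1]
    - [0.14, -0.28, 0, 0, 0, 1, 1]
    - [0.12, -0.29, 0, 0, 0, 1, 1]
    - [0.09, -0.3, 0, 0, 0, 1, 1]

```text
time: 55.95
tool_pos: [464.6, 328.6, 222.4]
tcp_rot: [180.0, -0.1, 31.2]
ft_force: [-0.0, -0.3, -0.6]
finger_gap: 85.3
grip_force: 0.0
```

Emit:
apply_moves:
  deltas:
    - [0.07, -0.31, 0, 0, 0, 1, 1]
    - [0.04, -0.31, 0, 0, 0, 1, 1]
    - [0.01, -0.31, 0, 0, 0, 1, 1]
    - [-0.01, -0.31, 0, 0, 0, 1, 1]
    - [-0.04, -0.31, 0, 0, 0, 1, 1]
    - [-0.06, -0.31, 0, 0, 0, 1, 1]
    - [-0.09, -0.3, 0, 0, 0, 1, 1]
    - [0, 0, 0, 0, 0, 0.24, 1]

```text
time: 56.95
tool_pos: [442.3, 390.6, 222.1]
tcp_rot: [-180.0, -0.0, -1.8]
ft_force: [0.2, -0.7, -0.0]
finger_gap: 85.7
grip_force: 0.0
```

```bash
python3 plan.py 444 391.8 110 -2 4
```

```text
from [442.3 390.6 222.1] -1.84 turn -0.16
tilt 0.06
0 [np.float64(0.014), np.float64(-0.011), np.float64(0.934), 0, 0, np.float64(0.009)]
```

Emit:
apply_moves:
  deltas:
    - [0.05, -0.04, 0.5, 0, 0, 0, 1]
    - [0, 0, 0.9, 0, 0, 0, 1]
    - [0, 0, 0.9, 0, 0, 0, 1]
    - [0, 0, 0.9, 0, 0, 0, 1]
    - [0, 0, 0.53, 0, 0, 0, 1]
    - [0, 0, 0, 0, 0, 0, 0.7]
    - [0, 0, 0, 0, 0, 0, 0.5]
    - [0, 0, 0, 0, 0, 0, 0.3]

```text
time: 57.95
tool_pos: [444.7, 391.8, 110.6]
tcp_rot: [-179.9, -0.1, -1.9]
ft_force: [0.7, 0.5, 0.0]
finger_gap: 32.5
grip_force: 8.3
```

Emit:
apply_moves:
  deltas:
    - [0, 0, 0, 0, 0, 0, 0.1]
    - [0, 0, 0, 0, 0, 0, 0]
    - [0, 0, 0, 0, 0, 0, 0]
    - [0, 0, 0, 0, 0, 0, 0]
    - [0, 0, -0.3, 0, 0, 0, 0]
    - [0, 0, -0.6, 0, 0, 0, 0]
    - [0, 0, -0.8, 0, 0, 0, 0]
    - [0, 0, -0.8, 0, 0, 0, 0]

```text
time: 58.95
tool_pos: [444.2, 391.4, 186.5]
tcp_rot: [-179.9, -0.1, -1.9]
ft_force: [1.0, 0.5, -0.4]
finger_gap: 22.7
grip_force: 45.4
```

```bash
python3 plan.py 627.3 -251.7 187 72 24|sed 's/np.float64//g'
```

```text
from [444.2 391.4 186.5] -1.87 turn 73.87
tilt 0.09
0 [(0.283), (0.884), (-0.001), 0, 0, (-0.671)]
1 [(0.235), (0.898), (-0.001), 0, 0, (-0.671)]
2 [(0.187), (0.91), (-0.001), 0, 0, (-0.671)]
3 [(0.138), (0.918), (-0.001), 0, 0, (-0.671)]
4 [(0.088), (0.925), (-0.001), 0, 0, (-0.671)]
5 [(0.038), (0.928), (-0.001), 0, 0, (-0.671)]
6 [(-0.011), (0.929), (-0.001), 0, 0, (-0.671)]
7 [(-0.061), (0.927), (-0.001), 0, 0, (-0.671)]
8 [(-0.111), (0.922), (-0.001), 0, 0, (-0.671)]
9 [(-0.16), (0.915), (-0.001), 0, 0, (-0.671)]
10 [(-0.209), (0.905), (-0.001), 0, 0, (-0.671)]
11 [(-0.257), (0.892), (-0.001), 0, 0, (-0.671)]
12 [(-0.305), (0.877), (-0.001), 0, 0, (-0.671)]
13 [(-0.352), (0.86), (-0.001), 0, 0, (-0.671)]
14 [(-0.397), (0.839), (-0.001), 0, 0, (-0.671)]
15 [(-0.442), (0.817), (-0.001), 0, 0, (-0.671)]
16 [(-0.485), (0.792), (-0.001), 0, 0, (-0.671)]
17 [(-0.527), (0.765), (-0.001), 0, 0, (-0.671)]
18 [(-0.567), (0.735), (-0.001), 0, 0, (-0.671)]
19 [(-0.606), (0.704), (-0.001), 0, 0, (-0.671)]
20 [(-0.643), (0.67), (-0.001), 0, 0, (-0.671)]
21 [(-0.678), (0.635), (-0.001), 0, 0, (-0.671)]
22 [(-0.711), (0.598), (-0.001), 0, 0, (-0.671)]
23 [(-0.742), (0.559), (-0.001), 0, 0, (-0.671)]
```

The straight path passes over the clamp already on chamber B, so I rise early.

Emit:
apply_moves:
  deltas:
    - [0.28, 0.88, -0.8, 0, 0, -0.67, 0]
    - [0.23, 0.9, -0.8, 0, 0, -0.67, 0]
    - [0.19, 0.91, -0.5, 0, 0, -0.67, 0]
    - [0.14, 0.92, 0, 0, 0, -0.67, 0]
    - [0.09, 0.92, 0, 0, 0, -0.67, 0]
    - [0.04, 0.93, 0, 0, 0, -0.67, 0]
    - [-0.01, 0.93, 0, 0, 0, -0.67, 0]
    - [-0.06, 0.93, 0, 0, 0, -0.67, 0]

```text
time: 59.95
tool_pos: [505.5, 176.0, 249.0]
tcp_rot: [180.0, -0.1, 22.8]
ft_force: [-0.8, 0.3, -0.7]
finger_gap: 22.3
grip_force: 45.3
```

Emit:
apply_moves:
  deltas:
    - [-0.11, 0.92, 0, 0, 0, -0.67, 0]
    - [-0.16, 0.91, 0, 0, 0, -0.67, 0]
    - [-0.21, 0.9, 0, 0, 0, -0.67, 0]
    - [-0.26, 0.89, 0, 0, 0, -0.67, 0]
    - [-0.3, 0.88, 0, 0, 0, -0.67, 0]
    - [-0.35, 0.86, 0, 0, 0, -0.67, 0]
    - [-0.4, 0.84, 0, 0, 0, -0.67, 0]
    - [-0.44, 0.82, 0, 0, 0, -0.67, 0]

```text
time: 60.95
tool_pos: [566.2, -38.3, 249.0]
tcp_rot: [179.9, -0.1, 47.4]
ft_force: [0.0, 0.6, -0.1]
finger_gap: 22.2
grip_force: 45.3
```

Emit:
apply_moves:
  deltas:
    - [-0.48, 0.79, 0, 0, 0, -0.67, 0]
    - [-0.53, 0.76, 0, 0, 0, -0.67, 0]
    - [-0.57, 0.73, 0, 0, 0, -0.67, 0]
    - [-0.61, 0.7, 0, 0, 0, -0.67, 0]
    - [-0.64, 0.67, 0, 0, 0, -0.67, 0]
    - [-0.68, 0.63, 0, 0, 0, -0.67, 0]
    - [-0.71, 0.6, 0, 0, 0, -0.67, 0]
    - [-0.74, 0.56, 0, 0, 0, -0.67, 0]

```text
time: 61.95
tool_pos: [626.3, -252.6, 249.1]
tcp_rot: [179.9, 0.0, 71.9]
ft_force: [0.2, -0.3, -0.1]
finger_gap: 22.4
grip_force: 45.3
```

```bash
python3 plan.py 627.3 -251.7 158 72 4
```

```text
from [ 626.3 -252.6  249.1] 71.94 turn 0.06
tilt 0.11
0 [np.float64(0.01), np.float64(0.006), np.float64(0.759), 0, 0, np.float64(-0.003)]
```

Emit:
apply_moves:
  deltas:
    - [0.03, 0.02, 0.6, 0, 0, 0, 0]
    - [0, 0, 0.8, 0, 0, 0, 0]
    - [0, 0, 0.8, 0, 0, 0, 0]
    - [0, 0, 0.6, 0, 0, 0, 0]
    - [0, 0, 0.25, 0, 0, 0, 0]
    - [0, 0, 0, 0, 0, 0, 0]
    - [0, 0, 0, 0, 0, 0, 0]

```text
time: 62.82
tool_pos: [627.3, -251.2, 157.0]
tcp_rot: [179.9, 0.0, 71.8]
ft_force: [-0.2, 0.3, -0.1]
finger_gap: 22.3
grip_force: 45.3
```

```bash
python3 tabs.py w22; python3 plan.py 627.3 -251.7 127 72 1
```

```text
190 290:177 292:174 294:172 296:177 298:181 300:179 302:177 304:176 306:173 308:175 310:175 312:173 314:168 316:162 318:152 320:147 322:168 324:146 326:105 328:106 330:105 332:111 334:138 336:142 338:145 340:145 342:144 344:144 346:145 348:145 350:145 352:145 354:145 356:144 358:145
200 290:170 292:167 294:167 296:173 298:178 300:175 302:170 304:168 306:167 308:172 310:172 312:156 314:147 316:147 318:130 320:115 322:118 324:126 326:133 328:133 330:132 332:114 334:98 336:97 338:103 340:133 342:145 344:145 346:145 348:145 350:145 352:145 354:145 356:144 358:145
210 290:165 292:163 294:162 296:165 298:169 300:168 302:166 304:166 306:164 308:164 310:166 312:171 314:173 316:172 318:156 320:121 322:115 324:132 326:162 328:165 330:162 332:133 334:99 336:96 338:96 340:98 342:96 344:101 346:126 348:144 350:145 352:145 354:145 356:145 358:145
from [ 627.3 -251.2  157. ] 71.83 turn 0.17
tilt 0.12
0 [np.float64(-0.015), np.float64(0.005), np.float64(1.001), 0, 0, np.float64(-0.036)]
```

Same alignment as before, with the tab gap near column 320. Lowering and releasing.

Emit:
apply_moves:
  deltas:
    - [0, 0, 0.3, 0, 0, -0.03, 0]
    - [0, 0, 0.35, 0, 0, 0, 0]
    - [0, 0, 0.25, 0, 0, 0, 0]
    - [0, 0, 0.1, 0, 0, 0, 0]
    - [0, 0, 0, 0, 0, 0, 0]
    - [0, 0, 0, 0, 0, 0, 0.3]
    - [0, 0, 0, 0, 0, 0, 0.5]
    - [0, 0, 0, 0, 0, 0, 0.7]

```text
time: 63.88
tool_pos: [626.8, -251.0, 126.0]
tcp_rot: [180.0, 0.0, 72.0]
ft_force: [0.2, 0.2, -0.4]
finger_gap: 58.9
grip_force: 0.0
```

Emit:
apply_moves:
  deltas:
    - [0, 0, 0, 0, 0, 0, 1]
    - [0, 0, 0, 0, 0, 0, 1]
    - [0, 0, -0.5, 0, 0, 0, 1]
    - [0, 0, -1, 0, 0, 0, 1]
    - [0, 0, -1, 0, 0, 0, 1]
    - [0, 0, -1, 0, 0, 0, 1]
    - [0, 0, -1, 0, 0, 0, 1]
    - [0, 0, -0.5, 0, 0, 0, 1]

```text
time: 64.88
tool_pos: [627.4, -251.3, 279.3]
tcp_rot: [179.8, 0.0, 72.0]
ft_force: [-0.7, -0.0, -1.4]
finger_gap: 85.9
grip_force: 0.0
```

Emit:
apply_moves:
  deltas:
    - [-0.8, -0.9, -0.3, 0, 0, 0, 1]
    - [-0.8, -0.9, -0.3, 0, 0, 0, 1]
    - [-0.8, -0.9, 0, 0, 0, 0, 1]
    - [-0.8, -0.9, 0, 0, 0, 0, 1]
    - [0, -0.9, 0, 0, 0, 0, 1]
    - [0, -0.9, 0, 0, 0, 0, 1]
    - [0, 0, 0, 0, 0, 0, 1]
    - [0, 0, 0, 0, 0, 0, 1]

```text
time: 65.88
tool_pos: [443.2, -292.2, 293.8]
tcp_rot: [180.0, 0.0, 72.0]
ft_force: [-0.1, 0.4, -0.4]
finger_gap: 85.4
grip_force: 0.0
```

Run:
```python
from h import *
i=cv2.cvtColor(snapshot("scene"),cv2.COLOR_RGB2BGR)
def crop(P,w=133,h=150,s=2):
    u,v=proj("scene",[P])[0].astype(int); u=max(min(u,639-w//2),w//2); return cv2.resize(i[v-h//2:v+h//2,u-w//2:u-w//2+w],None,fx=s,fy=s,interpolation=cv2.INTER_CUBIC)
a=np.hstack([crop(p) for p in [(600,265,70),(452,260,70),(592,-240,70)]])
b=i[260:410,60:460]; b=cv2.resize(b,(a.shape[1],int(150*a.shape[1]/400)))
print(a.shape,b.shape); cv2.imwrite("pics/fin.png",np.vstack([a,b]))
print(sense()["tool_pos"])
```

```text
(300, 798, 3) (299, 798, 3)
[ 443.36674168 -292.20420365  293.63707901]
```

View pics/fin.png

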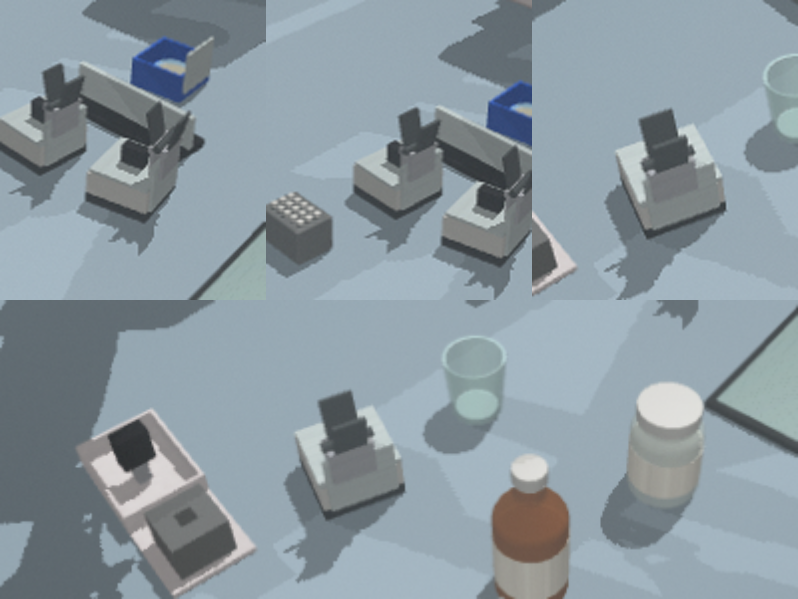

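The final picture shows all three chambers covered and clamped, at crop positions (45,130), (400,170) and (670,180). The plug stands in the tray at (130,450), and the beaker and tip box are in place.

```bash
python3 -c "
from bench import hand_in
print(hand_in())"
```

```text
the job is handed in; nothing more can be done
None
```

The job is handed in, with no verdict returned: the plug stands in the tray, and in the final picture all three chambers are covered and clamped, with the beaker and tip box still standing.

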